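# Load the sprung filter magazine and lock its keeper

## Robot

A 6-joint arm with a two-finger parallel gripper is mounted at the origin on a cart in front of the work surface, level with it; the furniture and walls round the work are solid. World frame = base frame: x ahead of the robot, y to its left, z up, the work surface at z = 0. Lengths are in m, angles in degrees, forces in N, time in s.
With the tool pointing down it reaches from about 0.25 to 0.725 m from the base axis. Payload 9.7 kg.
Tool frame: the origin (TCP) lies midway between the tips of the shut fingers; the grasp point (between the pads) lies 19 mm behind it (bot.grasp_offset is the distance from the TCP to the grasp point, in m); z points along the fingers, x is the direction in which the jaws open and shut, and the axes are right-handed (so a half turn about z gives the same grasp; the last joint's range is limited). The gripper opens to 85 mm and grips with 20 to 120 N. Pads are 22 mm wide; open, the fingers measure 114 mm over their backs; the gripper's body (76 mm by 85 mm) begins 54 mm behind the grasp point. The pads swing forward as they close: fully open they stand 13 mm farther back than shut.
Start: joints at [-76.776, 4.979, 10.078, 95.1, 0, 90], TCP at [0.126, -0.535, 0.231] pointing down, gripper open.
Joint ranges: [-179.16, 179.16], [-48.56, 103.87], [-65.8, 70.77], [-126.05, 130.52], [-82.76, 87.17], [-180, 180]. Speed limits (degrees/s): [127.2, 127.2, 147.25, 180, 180, 180].

## Interface

Orientations are given as [roll, pitch, yaw] about the fixed x, y, z axes, in that order (R = Rz(yaw) Ry(pitch) Rx(roll)).
In Python, from workcell import bot gives the robot as it stands.
- The arm moves only by the tool send_rows, never from a script. Its argument "targets" is a list of rows, each a list of 5 numbers: the closure, from 0 (fully open) to 1 (shut), then the shift along the world's x, y, z in mm, then the turn about the world's z in degrees. A call has 1 to 10 rows; each row is the pose to reach, as a shift and turn from the pose commanded when the call began; what a row does not reach only later rows make up. A row lasts 1/8 s, in which the tool goes at most 62.5 mm and 10.7 degrees, less where a joint would pass 70% of its speed; a pose out of reach is approached as far as the arm can. A call with a gripper value outside its range is refused whole. The fingers move at their own pace and stop on an object; "squeeze" is the grip in N (left out, the last holds). Time passes only in rows, so rows that repeat a pose let the fingers close. It gives the time, the measured TCP pose, the force and the opening at its end, in the units of the state.
- bot.get_obs(): the state, without advancing time (a new reading comes with each control period).
- bot.camera(name): name is "scene" or "top"; returns a dict with "pixels" (420x560x3 uint8, red, green, blue), "intrinsics" (3x3 intrinsics, pixels), "view" (4x4, takes a point from world to camera coordinates). Camera axes: x right, y down, z forward; pixel columns grow to the right and rows downward; lengths in m; the calibration is good to about 2 mm. A picture is of the moment at which its call begins. There is no depth.
- bot.job_done(): hands the job in, once; it reports no verdict.
The state is a dict: "time": time; "q": joint angles; "qd": joint speeds; "joint_efforts": joint torques, N m; "ee_pos": TCP position; "tcp_rot": TCP orientation; "wrist_force": force on the tool from outside, world axes, zero at the start; "torque": the same for the moment, N m; "opening": finger opening in m.
Only numpy, scipy, OpenCV 4.12 (cv2) and the standard library are available. Lean on these libraries where they do the work, as an engineer would, in place of code of your own. Each camera call takes 0.05 s, during which the arm holds its last target.

## Task

Take the white blank plate out of the sprung magazine and lay it aside; load the colour filters that are out on the worktop into the magazine in spectrum order, red at the bottom, then yellow, green, blue and violet (a missing colour is left out), and close the stack with the white blank, each time letting go and pressing the piece on its black middle with the fingertips until the sprung bed gives, to feel that it lies flat, before adding the next. Then set the keeper plate on the stack, push it down against the spring, slide it fully under the two catches and let it go, leaving the other things on the bench where they are.

Things in the scene. Friction and masses are not known exactly. Their poses are not given: they have to be found in the camera images.
- magazine: sprung filter magazine, fixed: grey base plate 104 (x) x 142 (y) mm; y is its long direction, z up; origin under the middle of the base, on the worktop. Filters lie on its bed centred on x = y = 0, long side along y, between 4 round steel pins (8 mm thick, at x +-31, y +-38 mm, tops at z 109) and 2 end plates (faces at y +-47 and +-61 mm), 2 mm to spare each side
- bed_top (a point): centre of the top of the sprung steel bed (38 mm in x, 84 mm in y) in the magazine, on which the filters are stacked; 56 mm above the worktop when nothing presses it. Axes as the magazine's. Both long sides of the bed are open for the fingers between the pins (68 mm wide)
- bed (a joint): how far the bed is pressed down, m: 0 free, 0.030 at most; the spring holds it up with 4.2 N at the start of its travel and 0.35 N more for every mm; with three, four or five plates (the blank counts) and the keeper locked it rests at about 0.004, 0.013 or 0.022. A piece is well pressed when the bed has sunk by some 5 mm
- shoulder_l (a point): on the +y end plate of the magazine, the middle of the bare level shoulder (height 81 mm; open from above over x = -26 to -8 mm) on which a lug of the keeper lands when the keeper, centred at magazine x = -18 mm (good to 3 mm), y = 0, is pushed down; from there it is slid 18 to 20 mm towards the magazine's +x, under the catch, up to the stop
- catch_l (a point): on the +y end plate, the middle of the underside (height 90 mm, 9 mm above the shoulder) of the catch: a lip 8 mm thick over magazine x = -8 to +13 mm, top at 98 mm, with a stop below it at x = +8 mm and a wall at the outer side. When the keeper is let go, the spring lifts its lug against this lip
- shoulder_r (a point): on the -y end plate of the magazine, the middle of the bare level shoulder (height 81 mm; open from above over x = -26 to -8 mm) on which a lug of the keeper lands when the keeper, centred at magazine x = -18 mm (good to 3 mm), y = 0, is pushed down; from there it is slid 18 to 20 mm towards the magazine's +x, under the catch, up to the stop
- catch_r (a point): on the -y end plate, the middle of the underside (height 90 mm, 9 mm above the shoulder) of the catch: a lip 8 mm thick over magazine x = -8 to +13 mm, top at 98 mm, with a stop below it at x = +8 mm and a wall at the outer side. When the keeper is let go, the spring lifts its lug against this lip
- red_mid (a point): centre (half-way up) of the red filter: silver mount 50 (x) x 90 (y) x 9 (z) mm, 50 g, with two round red windows and red end bars. Body 7 mm thick; on top a black land 36 x 24 mm in the middle and the end bars stand 2 mm higher: the next filter rests on these. Hold it across the 50 mm at mid-length, press on the black land. May be absent (None)
- yellow_mid (a point): centre (half-way up) of the yellow filter: silver mount 50 (x) x 90 (y) x 9 (z) mm, 50 g, with two round yellow windows and yellow end bars. Body 7 mm thick; on top a black land 36 x 24 mm in the middle and the end bars stand 2 mm higher: the next filter rests on these. Hold it across the 50 mm at mid-length, press on the black land. May be absent (None)
- green_mid (a point): centre (half-way up) of the green filter: silver mount 50 (x) x 90 (y) x 9 (z) mm, 50 g, with two round green windows and green end bars. Body 7 mm thick; on top a black land 36 x 24 mm in the middle and the end bars stand 2 mm higher: the next filter rests on these. Hold it across the 50 mm at mid-length, press on the black land. May be absent (None)
- blue_mid (a point): centre (half-way up) of the blue filter: silver mount 50 (x) x 90 (y) x 9 (z) mm, 50 g, with two round blue windows and blue end bars. Body 7 mm thick; on top a black land 36 x 24 mm in the middle and the end bars stand 2 mm higher: the next filter rests on these. Hold it across the 50 mm at mid-length, press on the black land. May be absent (None)
- violet_mid (a point): centre (half-way up) of the violet filter: silver mount 50 (x) x 90 (y) x 9 (z) mm, 50 g, with two round violet windows and violet end bars. Body 7 mm thick; on top a black land 36 x 24 mm in the middle and the end bars stand 2 mm higher: the next filter rests on these. Hold it across the 50 mm at mid-length, press on the black land. May be absent (None)
- blank_mid (a point): centre (half-way up) of the white blank plate, which lies on the magazine's bed at the start: same outline as the filters (50 (x) x 90 (y) x 9 (z) mm, body 7 mm, black land 36 x 24 mm in the middle and end bars 2 mm higher), 50 g, no windows. It closes the stack, under the keeper
- keeper_grip (a point): centre of the black grip bar (16 mm in x, 36 mm in y, 26 mm high) of the keeper plate, 24 mm above its underside; 100 to 150 g. Below the bar an aluminium pad 44 x 60 x 11 mm; from its y ends lugs 12 mm wide, 5 mm thick reach to 56 mm from the centre, their underside 6 mm above the pad's. y along the lugs, z up; the same turned half round
- tape_roll: bystander, to be left alone: roll of masking tape, 68 mm across, 19 mm high, lying; origin under its middle
- timer: bystander, to be left alone: white lab timer, 62 x 62 x 18 mm; origin under its middle
- dropper_oil: bystander, to be left alone: small brown bottle with black cap, 30 mm across, 78 mm high; origin under its middle
- sample_pot: bystander, to be left alone: white pot, 37 mm across, 34 mm high; origin under its middle
- glue_stick: bystander, to be left alone: white stick with red cap, 25 mm across, 86 mm high, standing; origin under its middle
- pc_tower: tall black computer standing at the back, fixed, always in the same place: 155 mm wide (y), 0.30 m deep (x), 0.34 m high; origin on the worktop; its front face lies 154 mm before the origin (-x), its nearest corner at x = 0.60, y = -0.07 in the room. Pass in front of it, not across
Things that resemble listed ones, but are neither listed nor needed, are in the scene too. What is shaped like the part that bears keeper_grip but turquoise is not meant.

How it is judged (in metres and radians):
On the way, in this order (a step that is already met when the one before it is completed fails the run):
1. the red filter lies flat in the magazine and is pressed down on its black middle with the fingers, with 3.5 N or more (the sprung bed then gives by some millimetres) (x of red_mid in the frame of magazine between -0.005 and 0.005 m and y of red_mid in the frame of magazine between -0.005 and 0.005 m and z of red_mid in the frame of magazine between 0.03 and 0.104 m and angle between red_mid's own z axis and vertical below 0.06 rad and contact force between the fingers and filter_red_c1 above 3.5 N), for 0.1 s.
2. the yellow filter lies flat in the magazine and is pressed down on its black middle with the fingers, with 3.5 N or more (the sprung bed then gives by some millimetres) (x of yellow_mid in the frame of magazine between -0.005 and 0.005 m and y of yellow_mid in the frame of magazine between -0.005 and 0.005 m and z of yellow_mid in the frame of magazine between 0.03 and 0.104 m and angle between yellow_mid's own z axis and vertical below 0.06 rad and contact force between the fingers and filter_yellow_c1 above 3.5 N), for 0.1 s.
3. the green filter lies flat in the magazine and is pressed down on its black middle with the fingers, with 3.5 N or more (the sprung bed then gives by some millimetres) (x of green_mid in the frame of magazine between -0.005 and 0.005 m and y of green_mid in the frame of magazine between -0.005 and 0.005 m and z of green_mid in the frame of magazine between 0.03 and 0.104 m and angle between green_mid's own z axis and vertical below 0.06 rad and contact force between the fingers and filter_green_c1 above 3.5 N), for 0.1 s.
4. the blue filter lies flat in the magazine and is pressed down on its black middle with the fingers, with 3.5 N or more (the sprung bed then gives by some millimetres) (x of blue_mid in the frame of magazine between -0.005 and 0.005 m and y of blue_mid in the frame of magazine between -0.005 and 0.005 m and z of blue_mid in the frame of magazine between 0.03 and 0.104 m and angle between blue_mid's own z axis and vertical below 0.06 rad and contact force between the fingers and filter_blue_c1 above 3.5 N), for 0.1 s.
5. the violet filter lies flat in the magazine and is pressed down on its black middle with the fingers, with 3.5 N or more (the sprung bed then gives by some millimetres) (x of violet_mid in the frame of magazine between -0.005 and 0.005 m and y of violet_mid in the frame of magazine between -0.005 and 0.005 m and z of violet_mid in the frame of magazine between 0.03 and 0.104 m and angle between violet_mid's own z axis and vertical below 0.06 rad and contact force between the fingers and filter_violet_c1 above 3.5 N), for 0.1 s.
6. the blank plate lies flat in the magazine and is pressed down on its black middle with the fingers, with 3.5 N or more (the sprung bed then gives by some millimetres) (x of blank_mid in the frame of magazine between -0.005 and 0.005 m and y of blank_mid in the frame of magazine between -0.005 and 0.005 m and z of blank_mid in the frame of magazine between 0.03 and 0.104 m and angle between blank_mid's own z axis and vertical below 0.06 rad and contact force between the fingers and blank_c1 above 3.5 N), for 0.1 s.
At the end, for the whole second after the job is handed in: All filters present and the blank lie flat (tilt under 0.06 rad) within 5 mm of the magazine's middle, in the order red, yellow, green, blue, violet, blank from the bottom; the keeper is level under both catches (x -4 to +6 mm, y within 6 mm) and holds the bed down 2 mm or more, at rest (x of red_mid in the frame of magazine between -0.005 and 0.005 m and y of red_mid in the frame of magazine between -0.005 and 0.005 m and z of red_mid in the frame of magazine between 0.03 and 0.084 m and angle between each of red_mid, yellow_mid, green_mid, blue_mid, violet_mid, blank_mid, keeper_grip's own z axis and vertical below 0.06 rad and x of yellow_mid in the frame of magazine between -0.005 and 0.005 m and y of yellow_mid in the frame of magazine between -0.005 and 0.005 m and z of yellow_mid in the frame of magazine between 0.03 and 0.084 m and x of green_mid in the frame of magazine between -0.005 and 0.005 m and y of green_mid in the frame of magazine between -0.005 and 0.005 m and z of green_mid in the frame of magazine between 0.03 and 0.084 m and x of blue_mid in the frame of magazine between -0.005 and 0.005 m and y of blue_mid in the frame of magazine between -0.005 and 0.005 m and z of blue_mid in the frame of magazine between 0.03 and 0.084 m and x of violet_mid in the frame of magazine between -0.005 and 0.005 m and y of violet_mid in the frame of magazine between -0.005 and 0.005 m and z of violet_mid in the frame of magazine between 0.03 and 0.084 m and x of blank_mid in the frame of magazine between -0.005 and 0.005 m and y of blank_mid in the frame of magazine between -0.005 and 0.005 m and z of blank_mid in the frame of magazine between 0.03 and 0.084 m and z of each of yellow_mid, green_mid, blue_mid, violet_mid, blank_mid in the frame of red_mid above 0.006 m and z of each of green_mid, blue_mid, violet_mid, blank_mid in the frame of yellow_mid above 0.006 m and z of each of blue_mid, violet_mid, blank_mid in the frame of green_mid above 0.006 m and z of each of violet_mid, blank_mid in the frame of blue_mid above 0.006 m and z of blank_mid in the frame of violet_mid above 0.006 m and x of keeper_grip in the frame of magazine between -0.004 and 0.006 m and y of keeper_grip in the frame of magazine between -0.006 and 0.006 m and z of keeper_grip in the frame of magazine between 0.093 and 0.108 m and angle between the x axis of magazine and the x axis of keeper_grip, either way round below 0.12 rad and value of joint bed above 0.002 m and linear speed of keeper below 0.02 m/s); the robot touches nothing.
It fails at once if one of the loose bystanders is pushed 30 mm or more from its place (distance of any of tape_roll, timer, dropper_oil, sample_pot, glue_stick from where it was at the start of the episode above 0.03 m).
Of filter_red, filter_yellow, filter_green, filter_blue, filter_violet only 2 to 4 are there at a start; the rules pass over those that are not, and their reading is None.
At some moment in a run one of filter_red, filter_yellow, filter_green, filter_blue, filter_violet, keeper may be knocked a few centimetres aside while the robot is not near it.
Once in a run the grip may slacken for a moment while it holds something.
It also fails if it takes over 210 s, if anything falls off the work surface, if the arm or the gripper's body presses on something with over 40 N, if the wrist force passes 120 N, or if a joint passes its speed limit or range.

## Working session

There is one attempt and no reset: what is moved stays moved. The work goes in short steps, Python scripts to look and compute and a tool call to move; the robot and the scene stay as the last step left them, time stands still between calls to the robot, and variables do not carry over. Pictures are saved under pics/ and viewed, and the job is handed in when it is done.

Besides the shell and the picture viewer there is one more tool, called after ">>>" by a JSON object that holds its "method" and its "body". send_rows: Moves the arm, as the interface text tells. Its arguments: {"type":"object","properties":{"targets":{"type":"array","items":{"type":"array","items":{"type":"number"}}},"squeeze":{"type":"number"}},"required":["targets"]}

```bash
ls; mkdir -p pics
python3 - <<'E'
from workcell import bot
import cv2
o=bot.get_obs(); print({k:o[k] for k in ('time','ee_pos','tcp_rot','wrist_force','opening')}, bot.grasp_offset)
for n in('scene','top'):
    c=bot.camera(n); cv2.imwrite(f'pics/{n}0.png',cv2.resize(c['pixels'][:,:,::-1],(800,600),interpolation=cv2.INTER_CUBIC)); print(n,c['intrinsics'],c['view'])
E
```

```text
pics
{'time': 0.0, 'ee_pos': array([ 0.12577268, -0.53519025,  0.23057459]), 'tcp_rot': array([ 1.79999712e+02,  7.69924495e-02, -7.67760426e+01]), 'wrist_force': array([-0.12343385, -0.58718354, -0.31271194]), 'opening': 0.08541746840879273} 0.0187
scene [[393.79725103   0.         284.64591347]
 [  0.         393.79725103 209.17672785]
 [  0.           0.           1.        ]] [[-0.66680651 -0.74513205 -0.01213712  0.28349974]
 [-0.54455728  0.49830446 -0.67464808  0.47064374]
 [ 0.50874989 -0.44325037 -0.73803974  0.95644867]
 [ 0.          0.          0.          1.        ]]
top [[421.37059482   0.         279.63736445]
 [  0.         421.37059482 206.34792775]
 [  0.           0.           1.        ]] [[-0.02748687 -0.99957963 -0.00922125 -0.15051029]
 [-0.99019842  0.02849026 -0.13673112  0.61428742]
 [ 0.13693636  0.00537255 -0.99056528  1.39869615]
 [ 0.          0.          0.          1.        ]]
```

View pics/top0.png

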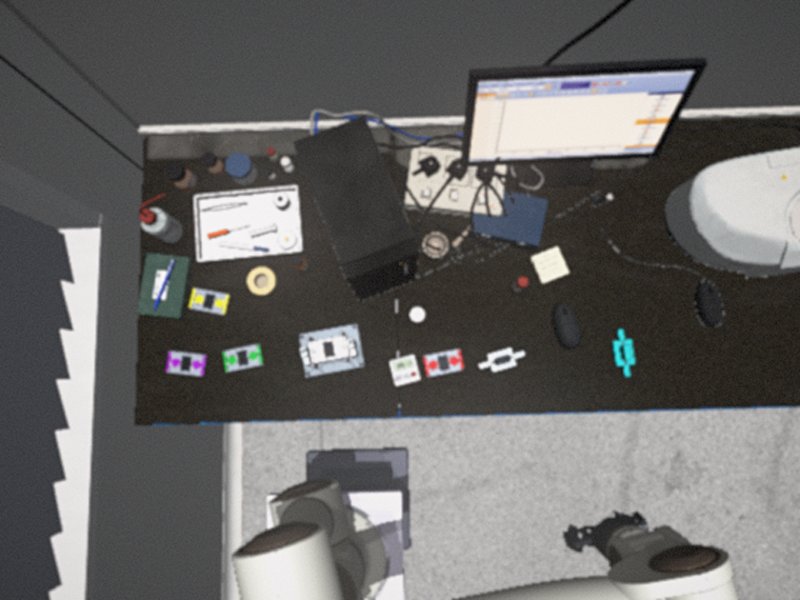

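View pics/scene0.png

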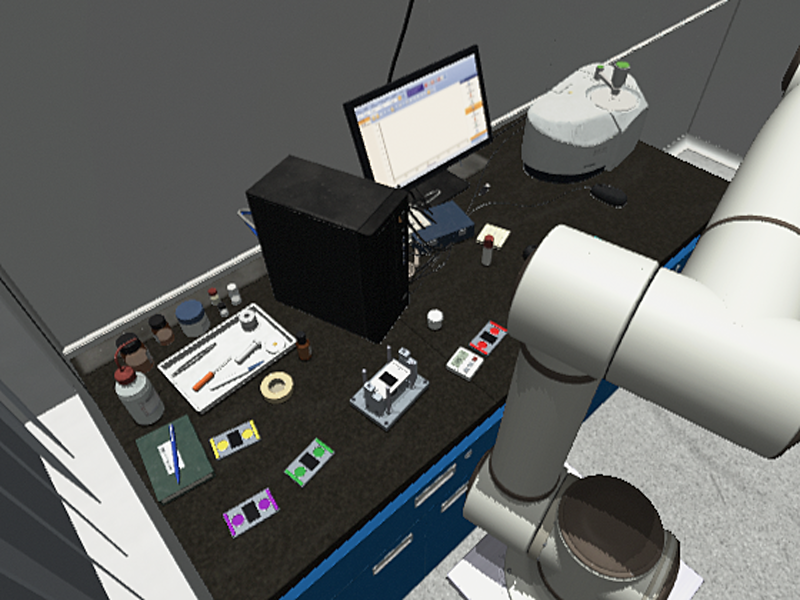

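Top view (800×600 pixels): magazine with blank at (331,349), red filter (444,362), yellow (209,301), green (243,357) and violet (187,362). No blue filter is visible.

Candidates for the keeper: silver (502,360), which matches the description, and turquoise (624,352), which is the decoy. The blue items at (510,217) and (238,165) are a box and a lid, not filters.

```bash
cat > h.py <<'E'
import numpy as np,cv2
from workcell import bot
def cam(n): 
    c=bot.camera(n); return c['pixels'],np.array(c['intrinsics']),np.array(c['view'])
def proj(K,V,p):
    p=np.atleast_2d(p); q=(V[:3,:3]@p.T).T+V[:3,3]; q=(K@q.T).T; return q[:,:2]/q[:,2:]
def unproj(K,V,uv,z):
    uv=np.atleast_2d(uv).astype(float); d=np.linalg.inv(K)@np.c_[uv,np.ones(len(uv))].T
    d=V[:3,:3].T@d; o=-V[:3,:3].T@V[:3,3]; t=(z-o[2])/d[2]; return (o[:,None]+d*t).T[:,:2]
COL={'red':[(0,8),(172,180)],'yellow':[(22,36)],'green':[(50,75)],'violet':[(138,160)],'blue':[(105,128)],'turq':[(82,98)]}
def cmask(im,c,smin=110,vmin=70):
    h=cv2.cvtColor(im,cv2.COLOR_RGB2HSV); m=np.zeros(im.shape[:2],np.uint8)
    for a,b in COL[c]: m|=cv2.inRange(h,(a,smin,vmin),(b,255,255))
    return m
def blobs(m,amin=4):
    n,l,s,c=cv2.connectedComponentsWithStats(m,connectivity=8)
    return [(c[i].round(1).tolist(),int(s[i,4])) for i in range(1,n) if s[i,4]>=amin]
def crop(im,uv,r,k,name):
    u,v=map(int,uv); a=im[max(0,v-r[1]):v+r[1],max(0,u-r[0]):u+r[0]]
    cv2.imwrite(name,cv2.resize(a[:,:,::-1],None,fx=k,fy=k,interpolation=cv2.INTER_CUBIC))
E
python3 - <<'E'
from h import *
for n in('top','scene'):
    im,K,V=cam(n)
    for c in COL: 
        b=blobs(cmask(im,c)); print(n,c,[(x,a,unproj(K,V,x,.008)[0].round(3).tolist()) for x,a in b][:9])
    if n=='top':
        crop(im,(245,240),(130,48),3,'pics/cr_a.png'); crop(im,(360,250),(100,45),4,'pics/cr_b.png')
    else: crop(im,(275,270),(50,50),8,'pics/cr_c.png'); crop(im,(335,240),(30,30),8,'pics/cr_d.png')
E
```

```text
top red [([189.3, 105.3], 15, [0.994, 0.15]), ([103.8, 146.7], 135, [0.848, 0.456]), ([157.1, 162.1], 7, [0.786, 0.264]), ([365.8, 196.7], 53, [0.64, -0.47]), ([320.2, 251.6], 54, [0.453, -0.303]), ([299.7, 255.8], 57, [0.441, -0.232])]
top yellow [([548.5, 123.5], 4, [0.886, -1.136]), ([135.7, 208.6], 66, [0.621, 0.337]), ([156.0, 212.5], 60, [0.605, 0.266])]
top green [([179.6, 248.0], 47, [0.479, 0.182]), ([158.9, 252.3], 57, [0.466, 0.254])]
top violet [([119.3, 252.8], 62, [0.468, 0.391]), ([140.1, 255.1], 61, [0.458, 0.319])]
top blue [([403.2, 59.4], 37, [1.145, -0.635]), ([221.5, 81.5], 12, [1.081, 0.032]), ([245.8, 81.8], 17, [1.077, -0.057]), ([258.5, 83.0], 4, [1.071, -0.103]), ([220.6, 91.0], 8, [1.044, 0.036]), ([276.7, 89.9], 9, [1.042, -0.169]), ([322.0, 94.2], 4, [1.021, -0.332]), ([295.6, 96.4], 13, [1.015, -0.236]), ([112.6, 204.2], 51, [0.639, 0.419])]
top turq [([436.4, 246.5], 369, [0.46, -0.703])]
scene red [([341.9, 166.3], 18, [0.679, -0.526]), ([148.1, 203.3], 16, [1.012, 0.13]), ([347.3, 229.5], 54, [0.451, -0.304]), ([83.0, 245.6], 25, [0.985, 0.381]), ([33
[... 161 characters left out ...]
 ([152.5, 312.3], 74, [0.619, 0.33])]
scene green [([434.6, 44.7], 16, [1.025, -1.667]), ([419.7, 46.4], 7, [1.07, -1.589]), ([226.5, 311.5], 34, [0.479, 0.173]), ([222.6, 316.0], 39, [0.475, 0.189]), ([207.6, 331.5], 74, [0.465, 0.247])]
scene violet [([187.1, 350.8], 87, [0.457, 0.318]), ([163.4, 365.0], 91, [0.466, 0.384])]
scene blue [([290.3, 62.9], 34, [1.424, -0.935]), ([171.8, 148.6], 12, [1.224, -0.094]), ([176.4, 160.4], 17, [1.147, -0.069]), ([478.0, 174.8], 44, [0.299, -0.867]), ([471.2, 184.5], 4, [0.288, -0.801]), ([177.1, 256.2], 13, [0.741, 0.175]), ([312.1, 318.4], 114, [0.301, 0.008]), ([350.0, 288.3], 6, [0.295, -0.142]), ([342.2, 296.6], 5, [0.291, -0.105])]
scene turq []
```

View pics/cr_a.png

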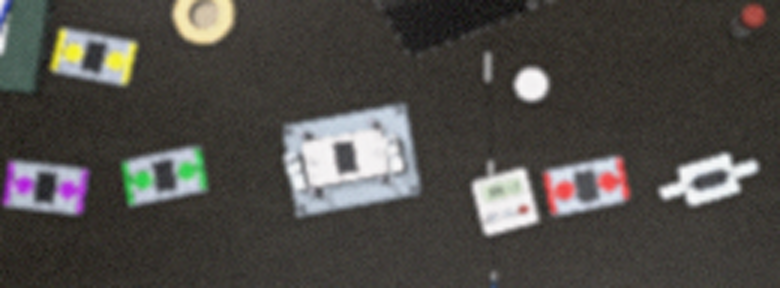

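View pics/cr_b.png

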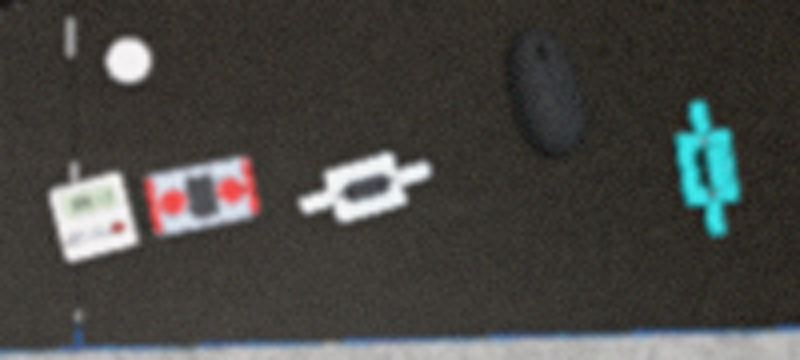

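View pics/cr_c.png

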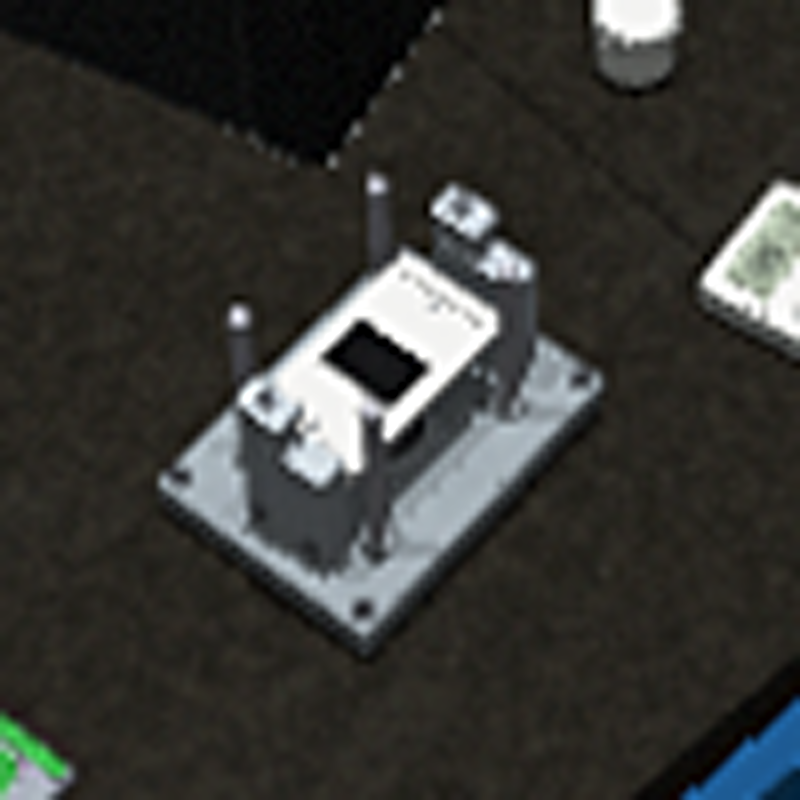

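Close crops: magazine with its two end plates, and in the scene crop the screw-topped (catch) ends lie on the far side (462,208) and (265,400), bare shoulders toward the robot (505,262) and (310,455). The keeper is silver with a black grip. Next, the magazine's exact pose.

Run:
```python
from h import *
im,K,V=cam('top'); 
# base mask: bright vs dark bench
g=im.max(2); m=(g>100).astype(np.uint8)*255
n,l,s,c=cv2.connectedComponentsWithStats(m)
for nm,uv in (('mag',(231,244)),('keeper',(352,252))):
    L=l[uv[1]-6:uv[1]+7,uv[0]-8:uv[0]+8]; L=L[L>0]; k=np.bincount(L).argmax()
    cn,_=cv2.findContours((l==k).astype(np.uint8),cv2.RETR_EXTERNAL,cv2.CHAIN_APPROX_NONE)
    cn=max(cn,key=cv2.contourArea).reshape(-1,2)
    for z in (0.0,.01,.0085):
        w=(unproj(K,V,cn,z)*1000).astype(np.float32); r=cv2.minAreaRect(w); print(nm,z,[np.round(x,1) for x in r])
    ys,xs=np.nonzero(l==k); 
    if nm=='keeper':
        w=unproj(K,V,np.c_[xs,ys],.011); print('keeper cen@11',w.mean(0)); cc=np.cov((w-w.mean(0)).T); e,v=np.linalg.eigh(cc); print('ang',np.degrees(np.arctan2(*v[::-1,1])))
def dark(im,K,V,uv,r,th,z):
    g=im.max(2); a=g[uv[1]-r:uv[1]+r+1,uv[0]-r:uv[0]+r+1]; m=(a<th).astype(np.uint8)
    for b,ar in blobs(m): print('  dark',np.array(b)+np.array(uv)-r,ar,unproj(K,V,np.array(b)+np.array(uv)-r,z))
print('land top');dark(im,K,V,(231,244),8,110,.065)
print('grip top');dark(im,K,V,(352,252),9,110,.037)
im2,K2,V2=cam('scene')
print('land scene'); dark(im2,K2,V2,(272,265),9,70,.065)
```

```text
mag 0.0 [array([485. ,   4.8]), array([110. , 151.6]), np.float64(9.0)]
mag 0.01 [array([484.5,   3.6]), array([109.3, 150.6]), np.float64(9.0)]
mag 0.0085 [array([484.6,   3.8]), array([109.4, 150.7]), np.float64(9.0)]
keeper 0.0 [array([ 450.6, -409. ]), array([ 50.3, 119.9]), np.float64(14.2)]
keeper 0.01 [array([ 450.3, -407.4]), array([ 50. , 119.1]), np.float64(14.2)]
keeper 0.0085 [array([ 450.3, -407.6]), array([ 50. , 119.2]), np.float64(14.2)]
keeper cen@11 [ 0.45042928 -0.40755727]
ang 105.02710459935264
land top
  dark [229.8 243.9] 45 [[0.48535625 0.00122624]]
grip top
  dark [346.7 243.8] 25 [[ 0.47608888 -0.39091794]]
  dark [359.8 244.1] 11 [[ 0.47384292 -0.4350773 ]]
  dark [351.4 251.6] 33 [[ 0.44943313 -0.40545253]]
  dark [354.3 259.6] 58 [[ 0.42241638 -0.41383252]]
land scene
  dark [264.3 257.3] 15 [[ 0.51795033 -0.00274752]]
  dark [271.7 264.9] 66 [[ 0.48245712 -0.00139516]]
  dark [279.  271.8] 25 [[ 0.45006559 -0.00144798]]
```

Run:
```python
from h import *
yaw=np.radians(9);R=np.array([[np.cos(yaw),-np.sin(yaw)],[np.sin(yaw),np.cos(yaw)]])
C=np.array([.484,.002])
def W(x,y,z): return np.r_[C+R@[x,y],z]
pts={'pin':[W(a*.031,b*.038,.109) for a in(1,-1) for b in(1,-1)],
'base':[W(a*.052,b*.071,.0) for a in(1,-1) for b in(1,-1)]+[W(a*.052,b*.071,.010) for a in(1,-1) for b in(1,-1)],
'blank':[W(a*.025,b*.045,.065) for a in(1,-1) for b in(1,-1)],
'sh':[W(a,b*.054,.081) for a in(-.026,-.008) for b in(1,-1)],'ca':[W(a,b*.054,.098) for a in(-.008,.013) for b in(1,-1)]}
col={'pin':(255,0,0),'base':(0,200,0),'blank':(255,0,255),'sh':(0,120,255),'ca':(255,160,0)}
for n,c,r in(('top',(231,244),(32,28)),('scene',(272,268),(42,42))):
    im,K,V=cam(n); k=9 if n=='scene' else 12
    u0,v0=c[0]-r[0],c[1]-r[1]
    a=cv2.resize(im[v0:v0+2*r[1],u0:u0+2*r[0]],None,fx=k,fy=k,interpolation=cv2.INTER_CUBIC)[:,:,::-1].copy()
    for kk,p in pts.items():
        for q in proj(K,V,np.array(p)): cv2.circle(a,tuple(int(round(x)) for x in ((q-[u0,v0]+.5)*k)),3,col[kk][::-1],-1)
    cv2.imwrite(f'pics/ov_{n}.png',a)
```

```text
(no output)
```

View pics/ov_top.png

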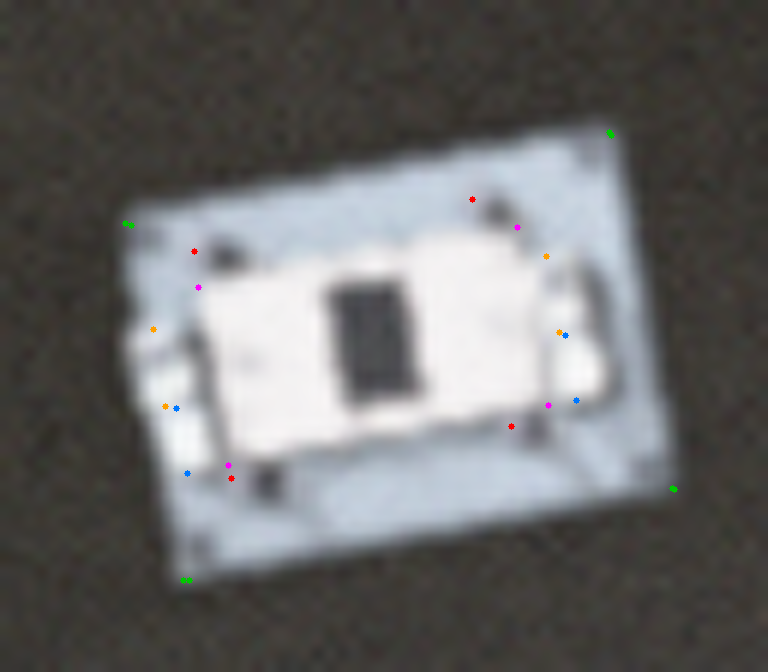

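View pics/ov_scene.png

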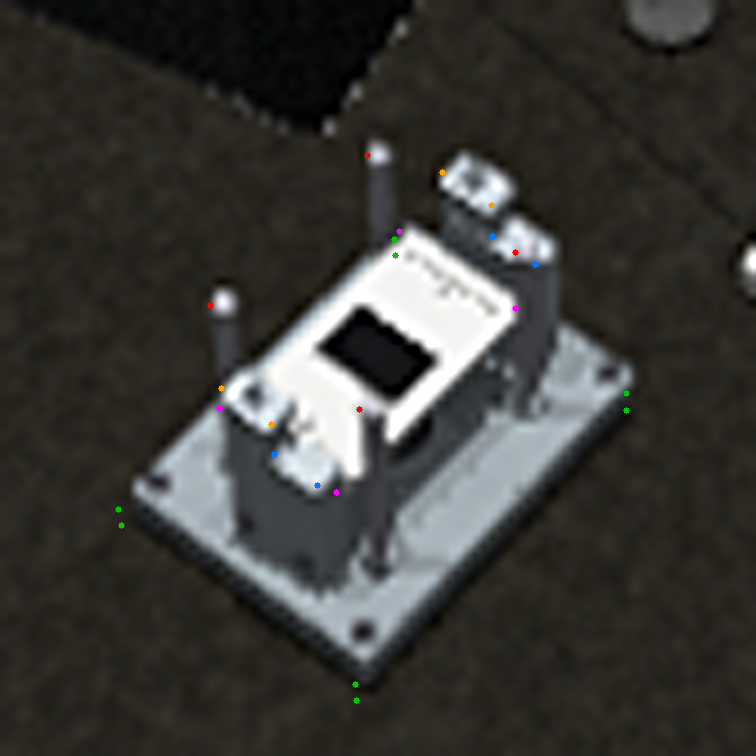

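Run:
```python
from h import *
yaw=np.radians(9);R=np.array([[np.cos(yaw),-np.sin(yaw)],[np.sin(yaw),np.cos(yaw)]])
im,K,V=cam('scene'); g=im.max(2).astype(float); print(V[:3,:3].T@-V[:3,3])
def wc(u0,v0,u1,v1,th):
    a=np.clip(g[v0:v1,u0:u1]-th,0,None); y,x=np.mgrid[v0:v1,u0:u1]; return np.array([(a*x).sum(),(a*y).sum()])/a.sum()
ox,oy=230,226
for nm,b,xy in(('pinA',(365,140,395,170),(31,-38)),('pinB',(209,288,241,318),(31,38))):
    p=wc(ox+b[0]//9,oy+b[1]//9,ox+b[2]//9+1,oy+b[3]//9+1,110); w=unproj(K,V,p,.107)[0]; print(nm,p,w*1000,'-> C',w*1000-R@xy)
for nm,b,xy in(('shR',(490,215,560,265),(-17,-54)),):
    p=wc(ox+b[0]//9,oy+b[1]//9,ox+b[2]//9+1,oy+b[3]//9+1,170); w=unproj(K,V,p,.081)[0]; print(nm,p,w*1000,'-> C',w*1000-R@xy)
# base edges in scene: corners read by eye at z~0.010 top edge
for z in (.008,.01,.012):
  q=np.array([(135,487),(366,665),(632,375)])/9+[ox,oy]-.5
  w=unproj(K,V,q,z)*1000; print(z,w.round(1).tolist(),'mid',((w[0]+w[2])/2).round(1), np.linalg.norm(w[0]-w[1]),np.linalg.norm(w[1]-w[2]), np.degrees(np.arctan2(*(w[1]-w[2])[[0,1]])))
imt,Kt,Vt=cam('top'); print(Vt[:3,:3].T@-Vt[:3,3])
q=np.array([(122,210),(180,582),(675,492),(612,125)])/12+[231-32,244-28]-.5
w=unproj(Kt,Vt,q,.010)*1000; print('top',w.mean(0),np.linalg.norm(w[0]-w[1]),np.linalg.norm(w[1]-w[2]),[np.degrees(np.arctan2(d[0],d[1])) for d in (w[1]-w[2],w[0]-w[3])])
```

```text
[-0.04126121  0.40066709  1.0268569 ]
pinA [271.48813559 242.66101695] [519.59334969 -34.36573832] -> C [483.03050146  -1.6830498 ]
pinB [254.35572139 259.16169154] [507.60581026  39.89087219] -> C [482.93198138  -2.49075317]
shR [287.48460509 252.52476573] [475.68281635 -57.79452707] -> C [484.02605703  -1.79997077]
0.008 [[528.3, 70.2], [425.3, 56.1], [448.8, -83.8]] mid [488.6  -6.8] 103.9554266866855 141.88362740393407 -9.557594993602024
0.01 [[527.2, 70.8], [424.4, 56.8], [447.9, -82.8]] mid [487.5  -6. ] 103.75136382587404 141.60511208411725 -9.557594993602049
0.012 [[526.0, 71.5], [423.4, 57.5], [446.9, -81.9]] mid [486.5  -5.2] 103.5473009650627 141.32659676430026 -9.557594993601992
[ 0.41259702 -0.1754628   1.46810415]
top [485.02404269   1.94286714] 108.22621064051788 143.79676431398101 [np.float64(-8.659969085296648), np.float64(-8.258422515867654)]
```

Magazine centre is about (484, 0) mm with yaw 9°. Catches are on the far (+x) side. Scene and top views differ by about (−2, −3.5) mm everywhere, so I average them. Next I move above the blank.

>>> {"method": "send_rows", "body": {"targets": [[0, 358, 535, 0, 85.8], [0, 358, 535, 0, 85.8], [0, 358, 535, 0, 85.8], [0, 358, 535, 0, 85.8], [0, 358, 535, 0, 85.8], [0, 358, 535, 0, 85.8], [0, 358, 535, 0, 85.8], [0, 358, 535, 0, 85.8], [0, 358, 535, 0, 85.8], [0, 358, 535, 0, 85.8]], "squeeze": 30}}

```text
time: 1.75
ee_pos: [0.4742, -0.0139, 0.2316]
tcp_rot: [180.0, -0.1, 9.0]
wrist_force: [1.1, -1.4, 0.5]
opening: 0.0859
```

>>> {"method": "send_rows", "body": {"targets": [[0, 0, 0, 0, 0], [0, 0, 0, 0, 0]]}}

```text
time: 2.0
ee_pos: [0.4732, -0.0159, 0.2312]
tcp_rot: [180.0, 0.0, 9.1]
wrist_force: [-0.2, -1.2, -0.1]
opening: 0.0856
```

>>> {"method": "send_rows", "body": {"targets": [[0, 11, 16, 0, 0], [0, 11, 16, -60, 0], [0, 11, 16, -105, 0], [0, 11, 16, -105, 0], [0, 11, 16, -105, 0]]}}

```text
time: 2.62
ee_pos: [0.4852, -0.0003, 0.1284]
tcp_rot: [180.0, -0.1, 9.0]
wrist_force: [1.5, 1.1, -0.0]
opening: 0.0853
```

Run:
```python
from h import *
print(bot.get_obs()['ee_pos'])
im,K,V=cam('top'); crop(im,(231,235),(50,40),8,'pics/g1t.png')
im,K,V=cam('scene'); crop(im,(272,240),(50,50),8,'pics/g1s.png')
```

```text
[ 4.85177108e-01 -2.75154453e-04  1.28442027e-01]
```

View pics/g1t.png

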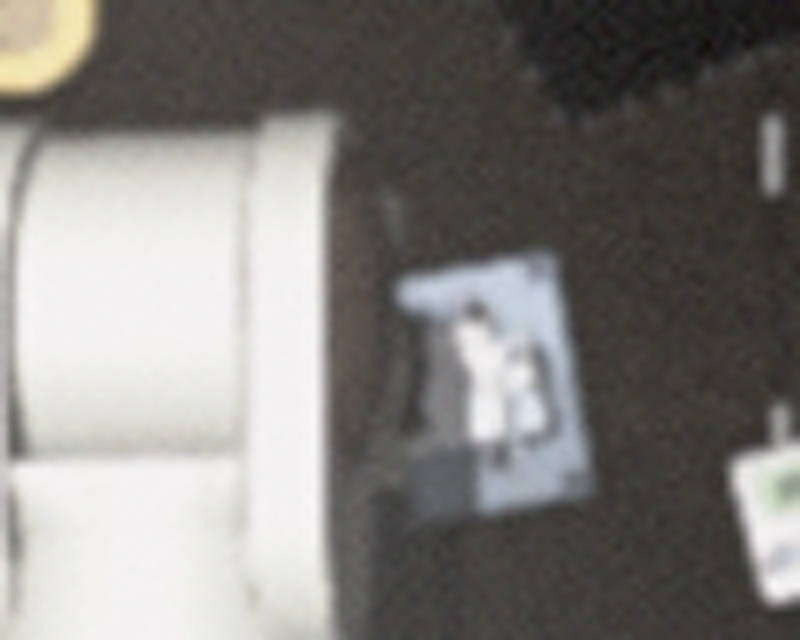

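View pics/g1s.png

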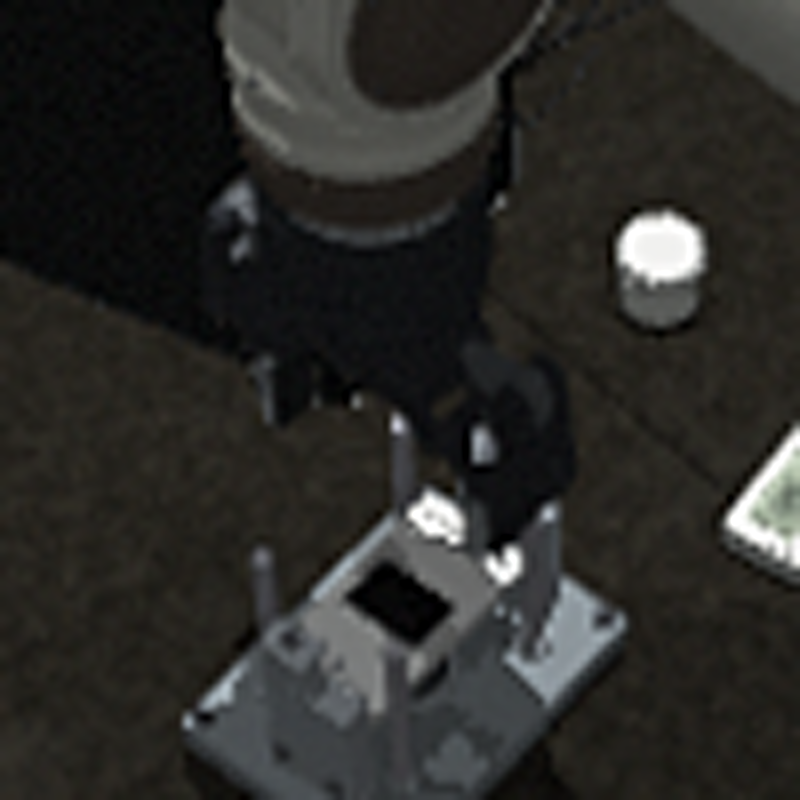

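The scene view shows the left fingertip at crop (280,420) and the right at (505,545), straddling the blank. I use the fingertips to check the scene camera's offset against the arm.

Run:
```python
from h import *
o=bot.get_obs(); p=o['ee_pos']; y=np.radians(o['tcp_rot'][2]); X=np.array([np.cos(y),np.sin(y),0]);Y=np.array([-np.sin(y),np.cos(y),0])
im,K,V=cam('scene'); u0,v0,k=272-40,240-30,10
a=cv2.resize(im[v0:v0+60,u0:u0+60],None,fx=k,fy=k,interpolation=cv2.INTER_CUBIC); a=cv2.convertScaleAbs(a,alpha=2.2)[:,:,::-1].copy()
for s in(1,-1):
  for d,c in((.0427,(0,0,255)),(.057,(0,255,0))):
    for w in(-.011,.011):
      q=proj(K,V,p+s*d*X+w*Y+[0,0,.013])[0]; cv2.circle(a,tuple(int(t) for t in (q-[u0,v0]+.5)*k),3,c,-1)
cv2.imwrite('pics/g2.png',a)
```

```text
(no output)
```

View pics/g2.png

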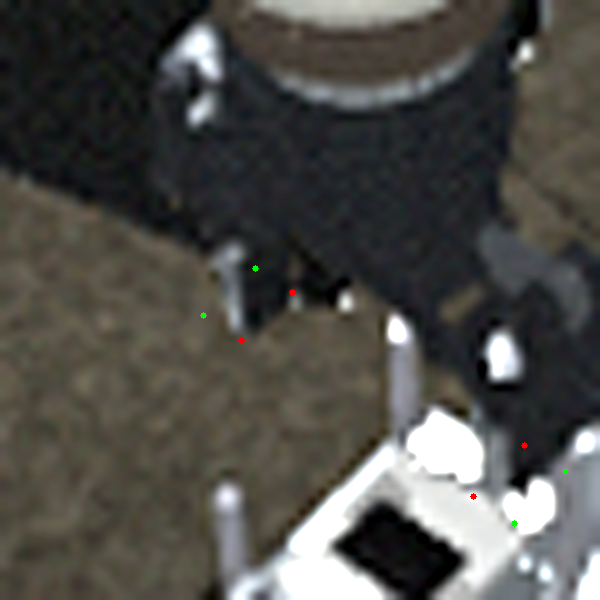

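The fingertips appear about 1 px right and up of where they should project, so the scene camera is biased by about −3.5 mm in y and the top camera agrees with the arm. I'll use top-view values, with the magazine at about (485, 1.5). Now the descent.

>>> {"method": "send_rows", "body": {"targets": [[0, 0, 2, -40, 0], [0, 0, 2, -73, 0], [0, 0, 2, -73, 0], [0, 0, 2, -73, 0], [0.6, 0, 2, -73, 0], [0.6, 0, 2, -73, 0], [0.6, 0, 2, -73, 0], [0.6, 0, 2, -73, 0], [0.6, 0, 2, -73, 0]]}}

```text
time: 3.9
ee_pos: [0.4849, 0.002, 0.0537]
tcp_rot: [180.0, -0.1, 9.0]
wrist_force: [2.5, -0.8, 4.2]
opening: 0.0485
```

Run:
```python
from h import *
im,K,V=cam('scene'); print(bot.get_obs()['wrist_force'],bot.get_obs()['opening']); crop(im,(272,250),(40,40),10,'pics/g3.png')
```

```text
[2.70241733 0.12995114 3.32826957] 0.04900585555923656
```

View pics/g3.png

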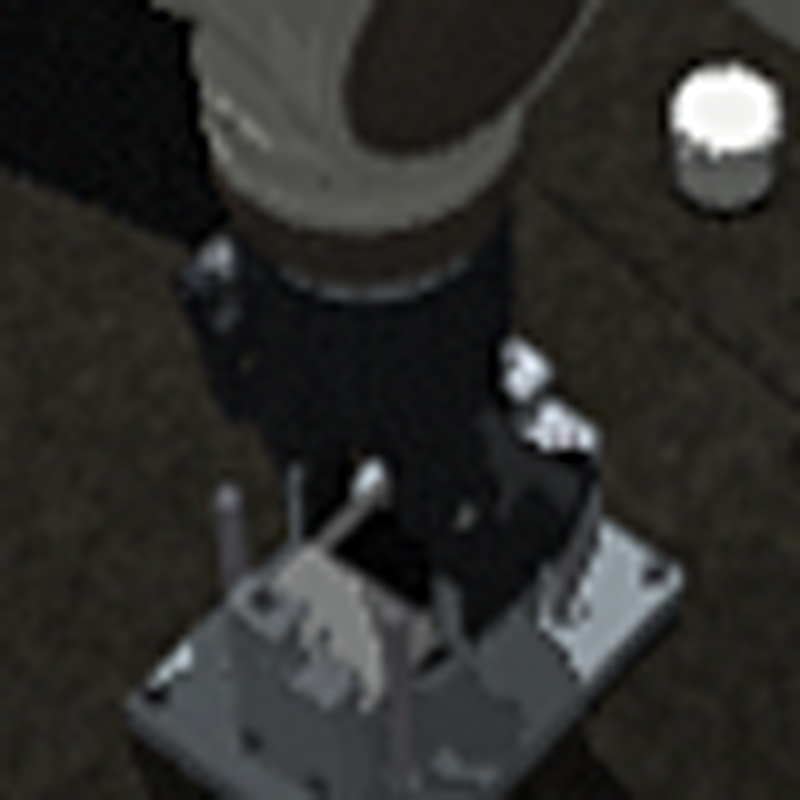

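Blank gripped (opening 49 mm). Lifting it and checking.

>>> {"method": "send_rows", "body": {"targets": [[0.6, 0, 0, 30, 0], [0.6, 0, 0, 80, 0], [0.6, 0, 0, 95, 0], [0.6, 0, 0, 95, 0], [0.6, 0, 0, 95, 0]]}}

```text
time: 4.58
ee_pos: [0.4836, 0.002, 0.1465]
tcp_rot: [-180.0, 0.2, 9.0]
wrist_force: [-0.1, 0.1, 0.1]
opening: 0.0485
```

Run:
```python
from h import *
print(bot.get_obs()['wrist_force'],bot.get_obs()['opening'])
im,K,V=cam('scene'); crop(im,(272,235),(40,40),10,'pics/g4.png')
```

```text
[-0.07076371  0.13275143  0.10340941] 0.0484741162987084
```

View pics/g4.png

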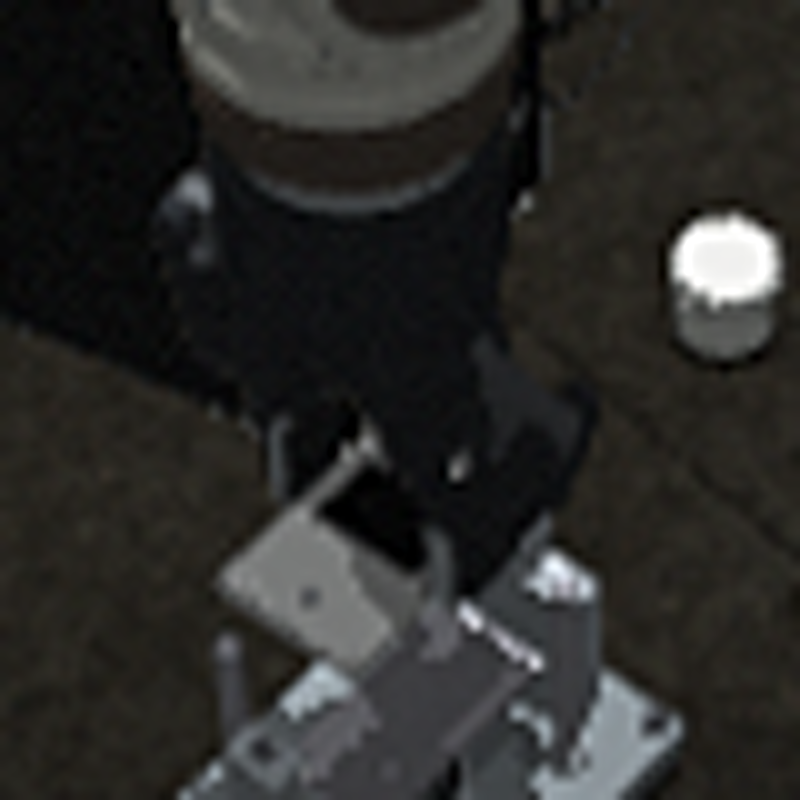

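>>> {"method": "send_rows", "body": {"targets": [[0.6, 25, 45, 0, 0], [0.6, 55, 90, 0, 0], [0.6, 76, 128, -20, 0], [0.6, 76, 128, -80, 0], [0.6, 76, 128, -130, 0], [0.6, 76, 128, -147, 0], [0.6, 76, 128, -147, 0], [0.6, 76, 128, -147, 0], [0, 76, 128, -147, 0], [0, 76, 128, -147, 0]]}}

```text
time: 5.88
ee_pos: [0.5607, 0.13, 0.0018]
tcp_rot: [-180.0, -0.0, 9.0]
wrist_force: [-0.3, -0.4, 0.9]
opening: 0.0822
```

>>> {"method": "send_rows", "body": {"targets": [[0, 0, 0, 0, 0], [0, 0, 0, 0, 0], [0, 0, 0, 60, 0], [0, -20, -60, 120, 0], [0, -40, -120, 140, 0], [0, -70, -180, 140, 0], [0, -100, -240, 140, 0], [0, -110, -300, 140, 0]]}}

```text
time: 6.88
ee_pos: [0.4576, -0.1413, 0.1415]
tcp_rot: [180.0, -0.1, 9.1]
wrist_force: [1.5, 0.6, 0.3]
opening: 0.0852
```

Run:
```python
from h import *
im,K,V=cam('top'); print(bot.get_obs()['ee_pos']); cv2.imwrite('pics/t5.png',cv2.resize(im[150:320,80:420,::-1],None,fx=2.3,fy=2.3,interpolation=cv2.INTER_CUBIC))
im,K,V=cam('scene'); crop(im,(240,280),(90,70),4,'pics/s5.png')
```

```text
[ 0.45591868 -0.14723466  0.14152543]
```

View pics/t5.png

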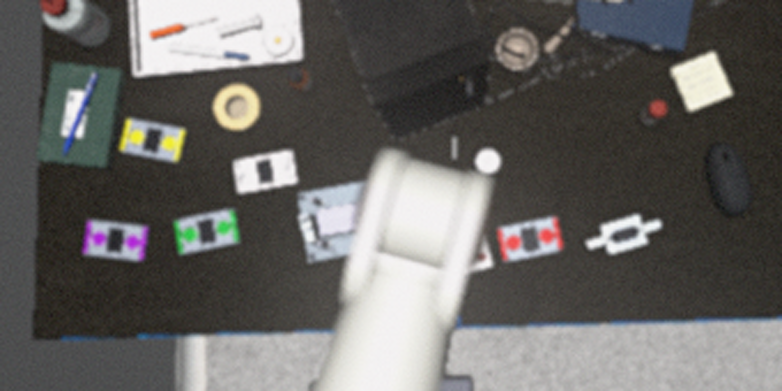

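View pics/s5.png

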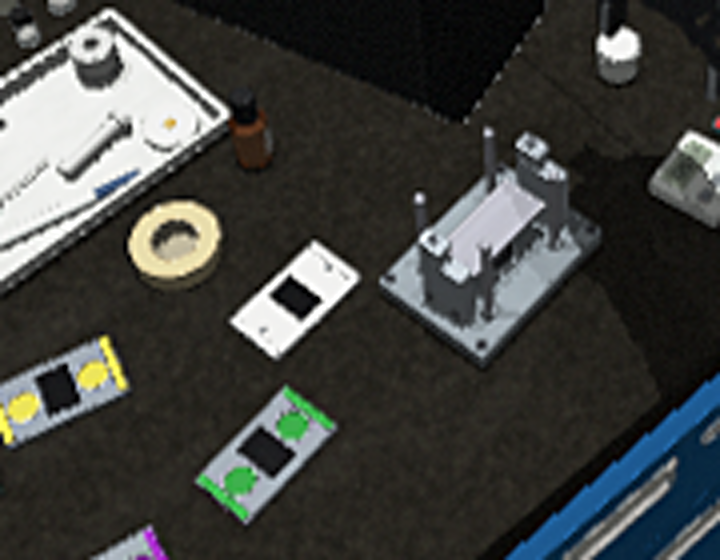

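Blank lies aside at crop (264,171) and the bed is visible and empty. I measure the blank against its release pose (for camera bias), then the bed and the red filter.

```bash
cat >> h.py <<'E'
def wblob(im,K,V,w,z,half,kind,lo,hi):
    """weighted centroid near world guess w at height z; kind 'dark'/'bright'"""
    p=proj(K,V,[w[0],w[1],z])[0].round().astype(int); h=half
    g=im.max(2).astype(float)[p[1]-h:p[1]+h+1,p[0]-h:p[0]+h+1]
    a=np.clip((g-lo)/(hi-lo),0,1); a=1-a if kind=='dark' else a
    n,l=cv2.connectedComponents((a>.3).astype(np.uint8)); k=l[h-1:h+2,h-1:h+2]; k=k[k>0]
    if not len(k): return None
    m=cv2.dilate((l==np.bincount(k).argmax()).astype(np.uint8),np.ones((3,3)))
    a=a*m; y,x=np.mgrid[-h:h+1,-h:h+1]; c=np.array([(a*x).sum(),(a*y).sum()])/a.sum()+p
    return c,a.sum(),unproj(K,V,c,z)[0]*1000
def filt(im,K,V,c):
    """two largest like-sized colour blobs ~72mm apart at z=8mm -> centre, yaw of its x axis"""
    b=[(np.array(x),a) for x,a in blobs(cmask(im,c,100,60),8)]; out=[]
    for i in range(len(b)):
        for j in range(i):
            w=unproj(K,V,np.array([b[i][0],b[j][0]]),.008)*1000; d=np.linalg.norm(w[0]-w[1])
            if 60<d<82:
                e=w[0]-w[1]; e=e if e[1]>0 else -e
                out.append((w.mean(0).round(1),round(float(np.degrees(np.arctan2(-e[0],e[1]))),1),round(d,1),b[i][1],b[j][1]))
    return out
E
python3 - <<'E'
from h import *
for n in('top','scene'):
    im,K,V=cam(n)
    r=wblob(im,K,V,(.5605,.130),.009,8,'dark',60,170); print(n,'blankland',r)
    for c in('red','yellow','green','violet'): print(c,filt(im,K,V,c))
    if n=='scene':
        u=proj(K,V,[.485,.0015,.056])[0]; print(u); crop(im,u,(25,25),16,'pics/bed.png')
E
```

```text
top blankland (array([194.78193146, 223.98178768]), np.float64(37.93636363636364), array([560.84038196, 129.5249223 ]))
red [(array([ 447.6, -267.9]), 10.0, np.float64(71.8), 60, 59)]
yellow [(array([612.9, 301.6]), -13.2, np.float64(73.9), 65, 72)]
green [(array([473. , 217.9]), 9.7, np.float64(72.3), 62, 54)]
violet [(array([463.3, 354.6]), -7.3, np.float64(72.1), 66, 70)]
scene blankland (array([223.42665683, 284.05422353]), np.float64(73.93636363636364), array([557.92331457, 126.70806963]))
red [(array([ 446.6, -270.5]), 9.1, np.float64(69.3), 55, 56), (array([952.9, 385.2]), 69.7, np.float64(73.4), 110, 41)]
yellow [(array([611.6, 297.7]), -12.0, np.float64(66.7), 77, 73)]
green [(array([472.6, 209.9]), 11.3, np.float64(75.7), 75, 37)]
violet [(array([461.4, 350.7]), -8.4, np.float64(66.5), 94, 94)]
[270.50458518 266.65953639]
```

View pics/bed.png

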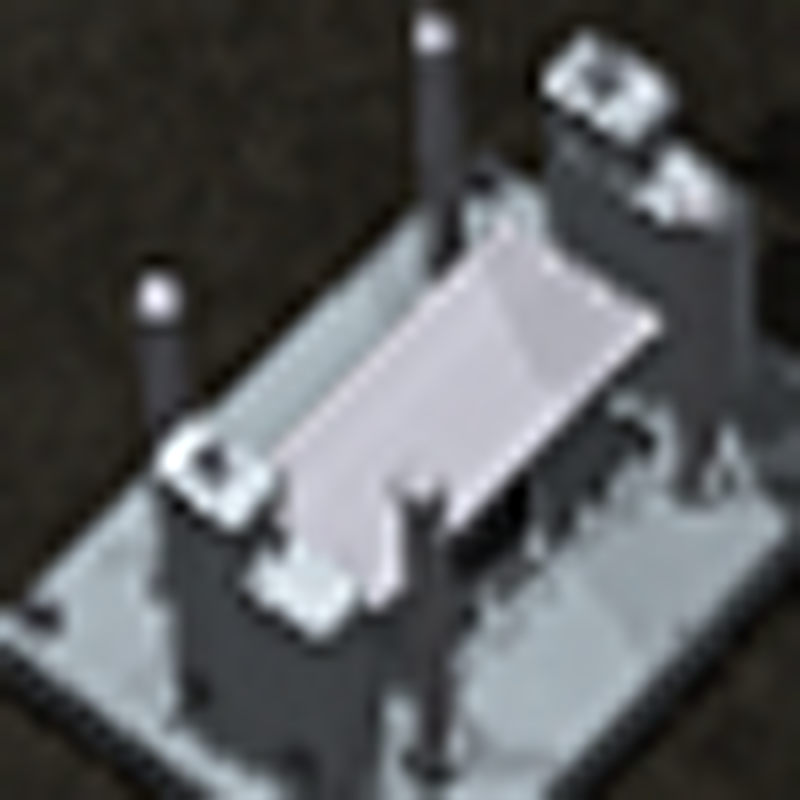

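Run:
```python
from h import *
im,K,V=cam('scene'); u=np.array([int(270.5),int(266.66)])-25
q=np.array([(505,225),(660,322),(380,605)])/16+u-.5
w=unproj(K,V,q,.056)*1000+[2.8,3.3]; print(w, 'C',(w[0]+w[2])/2, np.linalg.norm(w[0]-w[1]),np.linalg.norm(w[1]-w[2]),np.degrees(np.arctan2(w[1]-w[2],1)), np.degrees(np.arctan2((w[2]-w[1])[1],(w[2]-w[1])[0]))-90)
q=np.array([(435,35),(157,297)])/16+u-.5
w=unproj(K,V,q,.108)*1000+[2.8,3.3]; d=w[1]-w[0]; a=np.arctan2(d[1],d[0])-np.pi/2; print('pins',w,np.linalg.norm(d),np.degrees(a)); R=np.array([[np.cos(a),-np.sin(a)],[np.sin(a),np.cos(a)]]); print(w.mean(0)-R@[31,0])
```

```text
[[509.7737622  -36.002303  ]
 [473.55745588 -42.83760001]
 [461.62206334  35.64030439]] C [ 4.85697913e+02 -1.80999306e-01] 36.85569329876832 79.38031918187141 [ 85.21069187 -89.26995147] 8.647620089812364
pins [[521.31485831 -30.96189098]
 [510.1582521   43.45919393]] 75.2526925835498 8.525828846548936
[485.07913216   1.65273895]
```

Magazine is (485.2, 1.5) with yaw about 8.8°, and top-view values agree with the arm. Red is at (447.6, −267.9) with yaw 10°. Going to red.

>>> {"method": "send_rows", "body": {"targets": [[0, -3, -50, 0, 0.5], [0, -8, -105, -20, 1], [0, -8, -121, -80, 1], [0, -8, -121, -130, 1], [0, -8, -121, -142, 1], [0, -8, -121, -142, 1], [0.6, -8, -121, -142, 1], [0.6, -8, -121, -142, 1], [0.6, -8, -121, -142, 1], [0.6, -8, -121, -142, 1]]}}

```text
time: 8.38
ee_pos: [0.4517, -0.2612, 0.0009]
tcp_rot: [179.9, -0.1, 10.0]
wrist_force: [-0.2, 1.4, 6.8]
opening: 0.0488
```

>>> {"method": "send_rows", "body": {"targets": [[0.6, 0, 0, 0, 0], [0.6, 0, 0, 50, 0], [0.6, 0, 0, 110, -1], [0.6, 0, 0, 135, -1], [0.6, 0, 0, 135, -1]]}}

```text
time: 9.0
ee_pos: [0.4518, -0.2616, 0.1368]
tcp_rot: [179.8, -0.2, 9.0]
wrist_force: [0.3, -0.3, -0.7]
opening: 0.0487
```

Run:
```python
from h import *
print(bot.get_obs()['ee_pos'],bot.get_obs()['opening'])
im,K,V=cam('scene'); crop(im,(340,220),(45,40),8,'pics/g6.png'); print(filt(im,K,V,'red'))
im,K,V=cam('top'); crop(im,(300,240),(45,40),8,'pics/g6t.png')
```

```text
[ 0.45180461 -0.26157036  0.13680947] 0.048741711694085046
[(array([ 526.6, -365.5]), 11.8, np.float64(62.2), 69, 17), (array([952.8, 385.4]), 70.0, np.float64(73.1), 110, 41)]
```

View pics/g6.png

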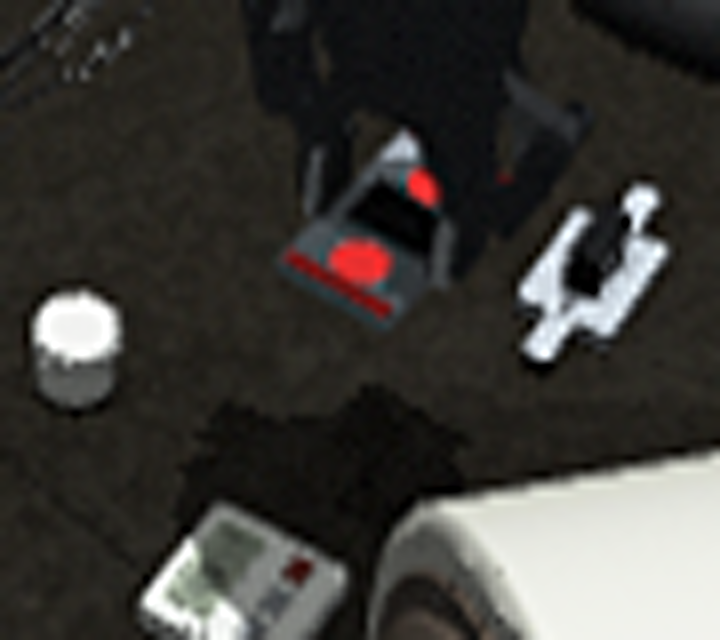

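Red is held, but I grasped it about 6 mm off along its length, because the arm was still settling when I read the pose. I measure the offset from the visible red bar and window.

Run:
```python
from h import *
o=bot.get_obs(); p=o['ee_pos']*1000; print(p,o['tcp_rot'][2]); a=np.radians(o['tcp_rot'][2]); R=np.array([[np.cos(a),-np.sin(a)],[np.sin(a),np.cos(a)]])
im,K,V=cam('scene')
ox,oy=340-45,220-40
for nm,q,dz in(('win',(360,262),.007),('barL',(284,255),.008),('barR',(396,314),.008),('cornerL',(280,264),.006),('cornerR',(388,328),.006)):
    z=p[2]/1000+dz-.0009; w=unproj(K,V,np.array(q)/8+[ox,oy]-.5,z)[0]*1000+[2.8,3.3]; print(nm,(R.T@(w-p[:2])).round(1))
# bench reference from green, fully visible: window and bar offsets from its centre
b=blobs(cmask(im,'green',100,60),3); print(b)
```

```text
[ 450.54765965 -260.83318177  133.46982766] 9.024835082409705
win [ 4.  17.5]
barL [28.  33.2]
barR [-21.4  31.7]
cornerL [27.5 36.3]
cornerR [-22.1  37.7]
[([434.4, 44.5], 18), ([419.7, 46.4], 7), ([226.2, 311.1], 38), ([222.7, 316.1], 41), ([207.5, 331.6], 76)]
```

I'll set it back down, measure it from the top view and regrasp properly.

>>> {"method": "send_rows", "body": {"targets": [[0.6, 0, 0, -60, 0], [0.6, 0, 0, -110, 0], [0.6, 0, 0, -132, 0], [0.6, 0, 0, -132, 0], [0.6, 0, 0, -132, 0], [0, 0, 0, -132, 0], [0, 0, 0, -132, 0], [0, 0, 0, -132, 0], [0, 0, 0, -100, 0], [0, 0, 0, -40, 0]]}}

```text
time: 10.4
ee_pos: [0.4493, -0.2601, 0.0929]
tcp_rot: [-179.8, 0.2, 9.0]
wrist_force: [1.0, -0.1, 0.5]
opening: 0.0857
```

>>> {"method": "send_rows", "body": {"targets": [[0, 0, 60, 40, 0], [0, 0, 120, 40, 0], [0, 0, 150, 40, 0], [0, 0, 150, 40, 0], [0, 0, 150, 40, 0], [0, 0, 150, 40, 0], [0, 0, 150, 40, 0]]}}

```text
time: 11.28
ee_pos: [0.4506, -0.1116, 0.1337]
tcp_rot: [-180.0, 0.0, 8.9]
wrist_force: [0.4, -0.7, 0.6]
opening: 0.0854
```

```bash
cat > look.py <<'E'
from h import *
import sys
for n in('top','scene'):
    im,K,V=cam(n)
    for c in('red','yellow','green','violet'): print(n,c,filt(im,K,V,c)[:2])
    cv2.imwrite(f'pics/{sys.argv[1]}_{n}.png',im[:,:,::-1])
o=bot.get_obs(); print(o['time'],o['ee_pos'].round(4),o['tcp_rot'].round(2),o['opening'],o['wrist_force'].round(1))
E
python3 look.py L1
```

```text
top red [(array([ 450.2, -265.9]), 8.2, np.float64(70.7), 56, 61)]
top yellow [(array([612.6, 301.8]), -12.6, np.float64(74.0), 66, 75)]
top green [(array([473.3, 218.3]), 9.7, np.float64(72.3), 63, 54)]
top violet [(array([463.2, 354.8]), -7.5, np.float64(73.2), 66, 71)]
scene red [(array([ 448.8, -268.4]), 8.9, np.float64(69.0), 56, 59), (array([952.9, 385.2]), 69.7, np.float64(73.4), 110, 41)]
scene yellow [(array([611.6, 297.7]), -12.0, np.float64(66.7), 77, 73)]
scene green [(array([472.6, 209.9]), 11.3, np.float64(75.7), 75, 37)]
scene violet [(array([461.4, 350.7]), -8.4, np.float64(66.5), 94, 94)]
11.375 [ 0.4506 -0.1114  0.1337] [-1.80e+02  2.00e-02  8.97e+00] 0.08540139489437656 [-0.6 -1.   0.2]
```

>>> {"method": "send_rows", "body": {"targets": [[0, 0, -55, 0, 0], [0, 0, -110, -10, 0], [0, 0, -154, -50, 0], [0, 0, -154, -100, 0], [0, 0, -154, -131, 0], [0, 0, -154, -131, 0], [0, 0, -154, -131, 0], [0.6, 0, -154, -131, 0], [0.6, 0, -154, -131, 0], [0.6, 0, -154, -131, 0]]}}

```text
time: 12.62
ee_pos: [0.4518, -0.2661, 0.0061]
tcp_rot: [179.8, -0.1, 9.0]
wrist_force: [-6.2, 1.1, 19.5]
opening: 0.0352
```

>>> {"method": "send_rows", "body": {"targets": [[0.6, 0, 0, 0, 0], [0.6, 0, 0, 0, 0], [0.6, 0, 0, 50, 0], [0.6, 0, 0, 110, 0], [0.6, 0, 0, 138, 0], [0.6, 0, 0, 138, 0], [0.6, 0, 0, 138, 0]]}}

```text
time: 13.5
ee_pos: [0.4504, -0.2647, 0.14]
tcp_rot: [-180.0, 0.0, 9.0]
wrist_force: [-0.1, 0.5, -1.1]
opening: 0.0346
```

```bash
python3 look.py L2|tail -1
```

```text
13.6 [ 0.4501 -0.2645  0.1394] [-1.7992e+02  1.0000e-01  9.0300e+00] 0.034291656970247913 [ 0.1  0.4 -1. ]
```

Opening is 35 mm, so the fingers slipped onto the raised land and the tips were too high. I set it down and regrasp lower.

>>> {"method": "send_rows", "body": {"targets": [[0.6, 0, 0, -60, 0], [0.6, 0, 0, -110, 0], [0.6, 0, 0, -131, 0], [0.6, 0, 0, -134, 0], [0.6, 0, 0, -134, 0], [0, 0, 0, -134, 0], [0, 0, 0, -134, 0], [0, 0, 0, -134, 0], [0, 0, 0, -60, 0], [0, 0, 0, 0, 0]]}}

```text
time: 14.85
ee_pos: [0.4501, -0.2646, 0.1328]
tcp_rot: [-179.9, 0.1, 9.0]
wrist_force: [0.4, -1.3, -0.3]
opening: 0.0855
```

>>> {"method": "send_rows", "body": {"targets": [[0, 0, 60, 0, 0], [0, 0, 120, 0, 0], [0, 0, 150, 0, 0], [0, 0, 150, 0, 0], [0, 0, 150, 0, 0], [0, 0, 150, 0, 0], [0, 0, 150, 0, 0]]}}

```text
time: 15.72
ee_pos: [0.4506, -0.1156, 0.1317]
tcp_rot: [-180.0, 0.0, 9.0]
wrist_force: [-0.3, 0.3, 0.2]
opening: 0.0855
```

```bash
python3 look.py L3|grep -v viol
```

```text
top red [(array([ 449.4, -264.3]), 7.8, np.float64(71.6), 58, 64)]
top yellow [(array([613.3, 301.8]), -12.7, np.float64(73.3), 65, 76)]
top green [(array([473. , 218.1]), 10.1, np.float64(72.7), 64, 52)]
scene red [(array([ 447.8, -266.9]), 8.9, np.float64(68.9), 57, 59), (array([953.2, 384.6]), 69.0, np.float64(74.3), 110, 43)]
scene yellow [(array([611.6, 297.7]), -12.0, np.float64(66.7), 77, 73)]
scene green [(array([472.4, 210. ]), 10.8, np.float64(75.8), 76, 36)]
15.825 [ 0.4506 -0.1154  0.1318] [-1.7999e+02  1.0000e-02  8.9700e+00] 0.0853033669117295 [ 0.8  0.6 -0.4]
```

>>> {"method": "send_rows", "body": {"targets": [[0, 0, -55, 0, 0], [0, 0, -110, -10, 0], [0, 0, -149, -50, 0], [0, 0, -149, -100, 0], [0, 0, -149, -133, 0], [0, 0, -149, -133, 0], [0, 0, -149, -133, 0], [0, 0, -149, -133, 0]]}}

```text
time: 16.82
ee_pos: [0.4517, -0.2644, 0.0008]
tcp_rot: [179.9, -0.1, 9.0]
wrist_force: [-0.1, -0.0, -0.3]
opening: 0.0853
```

>>> {"method": "send_rows", "body": {"targets": [[0.6, 0, 0, 0, 0], [0.6, 0, 0, 0, 0], [0.6, 0, 0, 0, 0], [0.6, 0, 0, 0, 0], [0.6, 0, 0, 0, 0]]}}

```text
time: 17.45
ee_pos: [0.451, -0.264, -0.0003]
tcp_rot: [180.0, -0.0, 9.0]
wrist_force: [-0.5, 0.4, 6.8]
opening: 0.0486
```

>>> {"method": "send_rows", "body": {"targets": [[0.6, 0, 0, 40, 0], [0.6, 0, 0, 100, 0], [0.6, 5, 40, 137, 0], [0.6, 12, 95, 137, 0], [0.6, 19, 150, 137, 0], [0.6, 26, 205, 137, 0], [0.6, 34, 255, 137, 0], [0.6, 34, 265.5, 137, 0], [0.6, 34, 265.5, 137, 0], [0.6, 34, 265.5, 137, 0]]}}

```text
time: 18.7
ee_pos: [0.4846, 0.0006, 0.1359]
tcp_rot: [180.0, 0.0, 9.0]
wrist_force: [-0.2, -0.3, 0.1]
opening: 0.0484
```

>>> {"method": "send_rows", "body": {"targets": [[0.6, 0, 0, 0, 0], [0.6, 0, 0, 0, 0], [0.6, 0, 0, 0, 0]]}}

```text
time: 19.08
ee_pos: [0.4846, 0.0012, 0.1359]
tcp_rot: [-180.0, 0.0, 9.0]
wrist_force: [0.3, 0.2, -0.6]
opening: 0.0493
```

```bash
python3 look.py L4|tail -1
python3 - <<'E'
from h import *
im=cv2.imread('pics/L4_scene.png')[:,:,::-1]; crop(im,(272,235),(40,40),10,'pics/L4c.png')
E
```

```text
19.175 [0.4846 0.0014 0.1359] [180.     0.     9.01] 0.048723233367122046 [-0.2 -0.2 -0.5]
```

View pics/L4c.png

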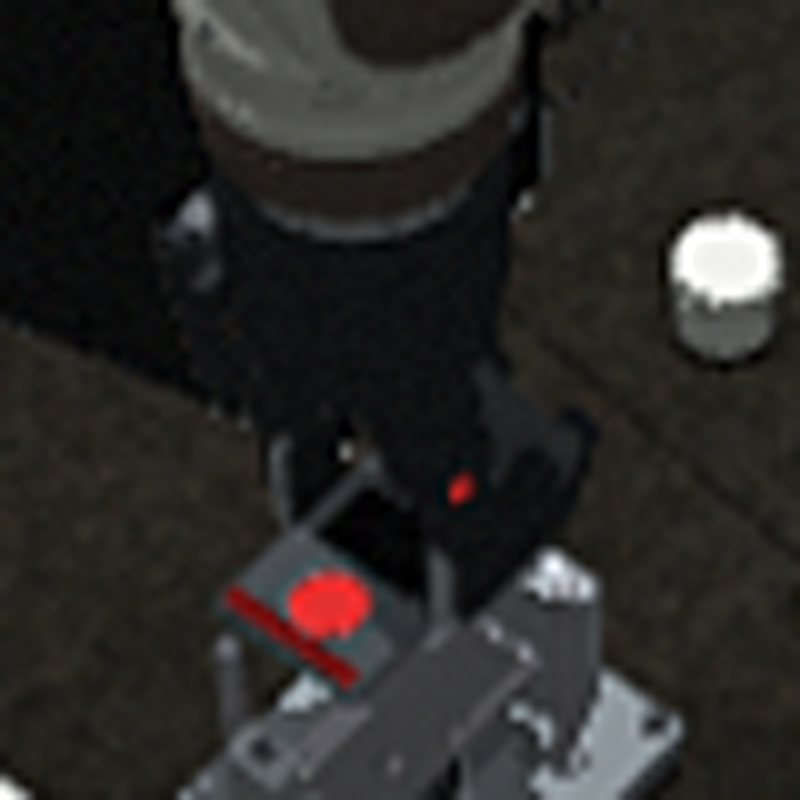

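Red is held level over the magazine. Lowering it with a force check.

>>> {"method": "send_rows", "body": {"targets": [[0.6, 0.5, 0, -15, 0], [0.6, 0.5, 0, -30, 0], [0.6, 0.5, 0, -45, 0], [0.6, 0.5, 0, -60, 0], [0.6, 0.5, 0, -72, 0], [0.6, 0.5, 0, -78, 0], [0.6, 0.5, 0, -78, 0], [0.6, 0.5, 0, -78, 0]]}}

```text
time: 20.18
ee_pos: [0.4855, 0.0016, 0.0584]
tcp_rot: [180.0, -0.1, 9.0]
wrist_force: [-0.6, -0.1, -0.5]
opening: 0.049
```

```bash
python3 look.py L5|tail -1
python3 - <<'E'
from h import *
im=cv2.imread('pics/L5_scene.png')[:,:,::-1]; crop(im,(272,250),(40,40),10,'pics/L5c.png')
E
```

```text
20.275 [0.4855 0.0016 0.0584] [ 1.7999e+02 -5.0000e-02  9.0200e+00] 0.048999369748653224 [-0.  -0.3 -0.8]
```

View pics/L5c.png

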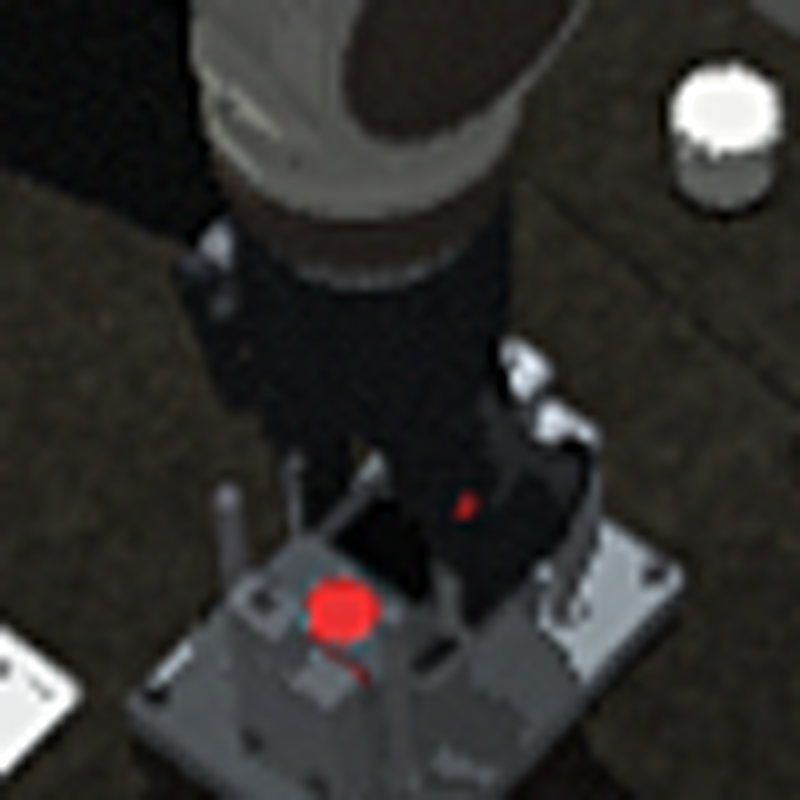

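It went in with no contact force. Release, rise, shut the fingers, press.

>>> {"method": "send_rows", "body": {"targets": [[0.6, 0, 0, -2, 0], [0.6, 0, 0, -2, 0], [0, 0, 0, -2, 0], [0, 0, 0, -2, 0], [0, 0, 0, -2, 0], [0, 0, 0, -2, 0], [0, 0, 0, 40, 0], [1, 0, 0, 40, 0], [1, 0, 0, 40, 0], [1, 0, 0, 40, 0]]}}

```text
time: 21.52
ee_pos: [0.4846, 0.0016, 0.0969]
tcp_rot: [-180.0, 0.1, 9.0]
wrist_force: [-0.0, -0.7, -0.4]
opening: 0.0323
```

>>> {"method": "send_rows", "body": {"targets": [[1, 0, 0, 0, 0], [1, 0, 0, 0, 0], [1, 0, 0, 0, 0], [1, 0, 0, -20, 0], [1, 0, 0, -30, 0]]}}

```text
time: 22.15
ee_pos: [0.4848, 0.0016, 0.067]
tcp_rot: [-180.0, 0.1, 9.0]
wrist_force: [0.4, 0.2, -0.7]
opening: -0.0
```

>>> {"method": "send_rows", "body": {"targets": [[1, 0, 0, -3, 0], [1, 0, 0, -6, 0], [1, 0, 0, -8, 0], [1, 0, 0, -8, 0], [1, 0, 0, -8, 0]]}}

```text
time: 22.78
ee_pos: [0.4853, 0.0016, 0.0602]
tcp_rot: [180.0, -0.0, 9.0]
wrist_force: [-3.0, -0.4, 5.8]
opening: -0.0001
```

```bash
python3 look.py L6|tail -1
python3 - <<'E'
from h import *
im=cv2.imread('pics/L6_scene.png')[:,:,::-1]; crop(im,(272,250),(40,40),10,'pics/L6c.png')
E
```

```text
22.875 [0.4853 0.0016 0.0601] [ 1.80e+02 -2.00e-02  9.02e+00] 0.0003920487441970052 [-1.8 -0.7  5.2]
```

View pics/L6c.png

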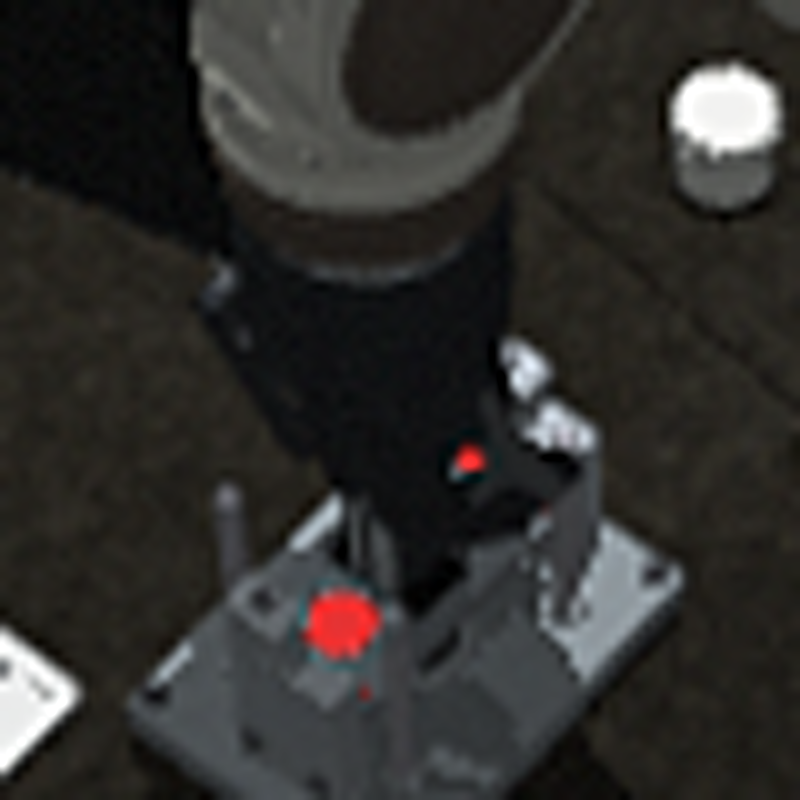

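Red pressed: bed sunk 5 mm at about 5.5 N. Next yellow at (613, 302), yaw −12.7°.

>>> {"method": "send_rows", "body": {"targets": [[1, 0, 0, -1, 0], [1, 0, 0, -1, 0], [0.5, 0, 0, 40, 0], [0, 0, 0, 80, 0], [0, 15, 50, 80, -8], [0, 40, 105, 80, -16], [0, 65, 155, 80, -21.7], [0, 90, 205, 80, -21.7], [0, 110, 250, 80, -21.7], [0, 118, 300, 80, -21.7]]}}

```text
time: 24.12
ee_pos: [0.6041, 0.3031, 0.1389]
tcp_rot: [180.0, 0.0, -12.7]
wrist_force: [1.6, -1.1, 0.3]
opening: 0.0852
```

>>> {"method": "send_rows", "body": {"targets": [[0, 0, 0, 0, 0], [0, 0, 0, 0, 0], [0, 0, 0, 0, 0], [0, 0, 0, 0, 0], [0, 0, 0, 0, 0]]}}

```text
time: 24.75
ee_pos: [0.6033, 0.301, 0.1403]
tcp_rot: [-180.0, -0.0, -12.7]
wrist_force: [0.4, 0.2, -0.1]
opening: 0.0857
```

```bash
python3 look.py L7
python3 - <<'E'
from h import *
im=cv2.imread('pics/L7_scene.png')[:,:,::-1]; crop(im,(240,270),(90,70),4,'pics/L7c.png')
E
```

```text
top red [(array([488.2,   9.6]), 8.8, np.float64(67.0), 59, 51)]
top yellow [(array([623.4, 303.8]), -26.0, np.float64(81.6), 83, 8), (array([611.6, 299.7]), -10.5, np.float64(66.3), 83, 65)]
top green [(array([473.5, 213.6]), 9.7, np.float64(61.4), 54, 64)]
top violet []
scene red [(array([954.8, 384.3]), 68.4, np.float64(77.1), 102, 31)]
scene yellow [(array([611.3, 297.6]), -12.6, np.float64(64.7), 79, 76)]
scene green [(array([473.2, 206.5]), 12.1, np.float64(68.9), 51, 36)]
scene violet [(array([461.4, 351.3]), -8.6, np.float64(65.3), 94, 87)]
24.85 [0.6032 0.3013 0.1401] [-1.7999e+02 -1.0000e-02 -1.2700e+01] 0.08537458148936936 [ 0.1  0.4 -1.3]
```

View pics/L7c.png

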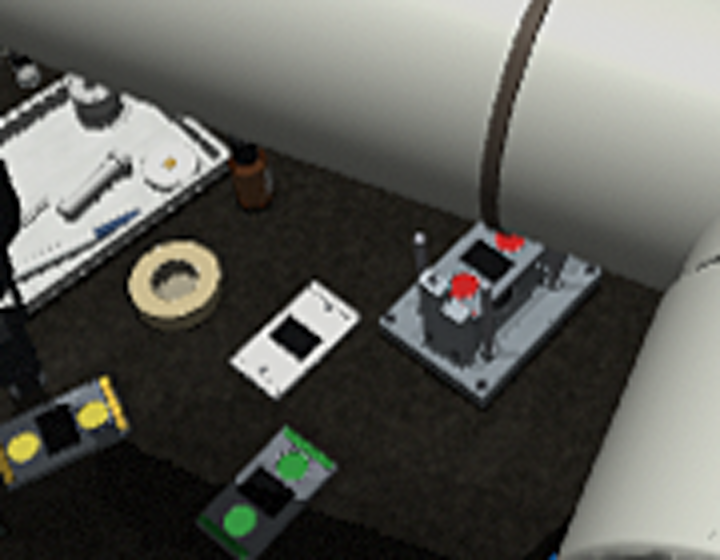

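Red lies flat in the magazine (crop (485,260)); yellow is in place. Grasping it.

>>> {"method": "send_rows", "body": {"targets": [[0, 9.7, 0.4, -50, 0], [0, 9.7, 0.4, -100, 0], [0, 9.7, 0.4, -135, 0], [0, 9.7, 0.4, -141, 0], [0, 9.7, 0.4, -141, 0], [0, 9.7, 0.4, -141, 0], [0.6, 9.7, 0.4, -141, 0], [0.6, 9.7, 0.4, -141, 0], [0.6, 9.7, 0.4, -141, 0], [0.6, 9.7, 0.4, -141, 0]]}}

```text
time: 26.1
ee_pos: [0.6132, 0.3022, -0.0002]
tcp_rot: [-180.0, -0.1, -12.7]
wrist_force: [-1.5, 0.0, 5.3]
opening: 0.0485
```

>>> {"method": "send_rows", "body": {"targets": [[0.6, 0, 0, 0, 0], [0.6, 0, 0, 0, 0]]}}

```text
time: 26.35
ee_pos: [0.6132, 0.3022, -0.0002]
tcp_rot: [-180.0, -0.1, -12.7]
wrist_force: [-0.5, -0.4, 6.7]
opening: 0.0489
```

>>> {"method": "send_rows", "body": {"targets": [[0.6, 0, 0, 50, 0], [0.6, 0, 0, 110, 0], [0.6, -20, -40, 139, 8], [0.6, -45, -95, 139, 16], [0.6, -68, -150, 139, 21.7], [0.6, -92, -205, 139, 21.7], [0.6, -115, -260, 139, 21.7], [0.6, -127.8, -295, 139, 21.7], [0.6, -127.8, -300.6, 139, 21.7], [0.6, -127.8, -300.6, 139, 21.7]]}}

```text
time: 27.6
ee_pos: [0.4852, 0.0014, 0.1379]
tcp_rot: [-180.0, -0.0, 9.0]
wrist_force: [0.3, 0.7, -1.0]
opening: 0.0488
```

>>> {"method": "send_rows", "body": {"targets": [[0.6, 0, 0, 0, 0], [0.6, 0, 0, 0, 0], [0.6, 0, 0, 0, 0], [0.6, 0, 0, 0, 0]]}}

```text
time: 28.1
ee_pos: [0.4851, 0.0017, 0.1378]
tcp_rot: [-180.0, 0.0, 9.1]
wrist_force: [0.5, 0.1, -0.1]
opening: 0.0491
```

```bash
python3 look.py L8|tail -1
python3 - <<'E'
from h import *
im=cv2.imread('pics/L8_scene.png')[:,:,::-1]; crop(im,(272,235),(40,40),10,'pics/L8c.png')
E
```

```text
28.2 [0.485  0.0015 0.1378] [1.80e+02 1.00e-02 9.03e+00] 0.0489744611849053 [-0.1  0.7 -0.7]
```

View pics/L8c.png

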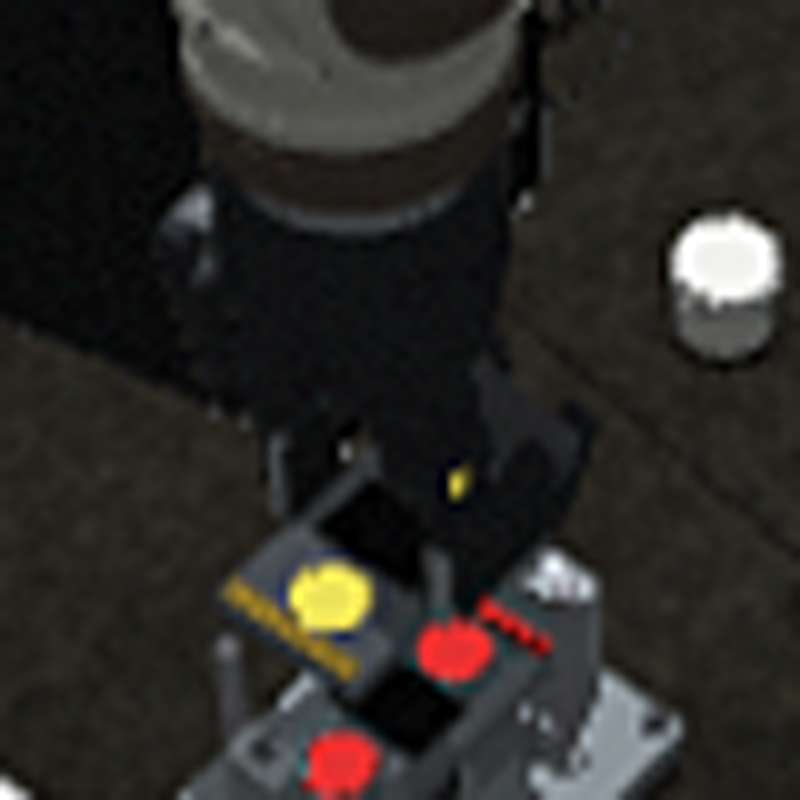

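Yellow is level and aligned. Lowering to about 2 mm above red.

>>> {"method": "send_rows", "body": {"targets": [[0.6, 0.4, 0, -20, 0], [0.6, 0.4, 0, -35, 0], [0.6, 0.4, 0, -50, 0], [0.6, 0.4, 0, -62, 0], [0.6, 0.4, 0, -70, 0], [0.6, 0.4, 0, -71, 0], [0.6, 0.4, 0, -71, 0]]}}

```text
time: 29.08
ee_pos: [0.4856, 0.0014, 0.0672]
tcp_rot: [180.0, -0.0, 9.0]
wrist_force: [-0.9, 0.0, 0.0]
opening: 0.0484
```

>>> {"method": "send_rows", "body": {"targets": [[0.6, 0, 0, -1.5, 0], [0, 0, 0, -1.5, 0], [0, 0, 0, -1.5, 0], [0, 0, 0, -1.5, 0], [0, 0, 0, 40, 0], [1, 0, 0, 40, 0], [1, 0, 0, 40, 0], [1, 0, 0, 40, 0], [1, 0, 0, 40, 0], [1, 0, 0, 40, 0]]}}

```text
time: 30.32
ee_pos: [0.4852, 0.0014, 0.1065]
tcp_rot: [-180.0, 0.0, 9.0]
wrist_force: [0.3, -0.7, 0.1]
opening: 0.0002
```

```bash
python3 look.py L9|tail -1
python3 - <<'E'
from h import *
im=cv2.imread('pics/L9_scene.png')[:,:,::-1]; crop(im,(272,245),(40,40),10,'pics/L9c.png')
E
```

```text
30.425 [0.4853 0.0014 0.1067] [-1.80e+02  2.00e-02  9.02e+00] 0.00030126542002888244 [ 0.9 -0.2  0.5]
```

View pics/L9c.png

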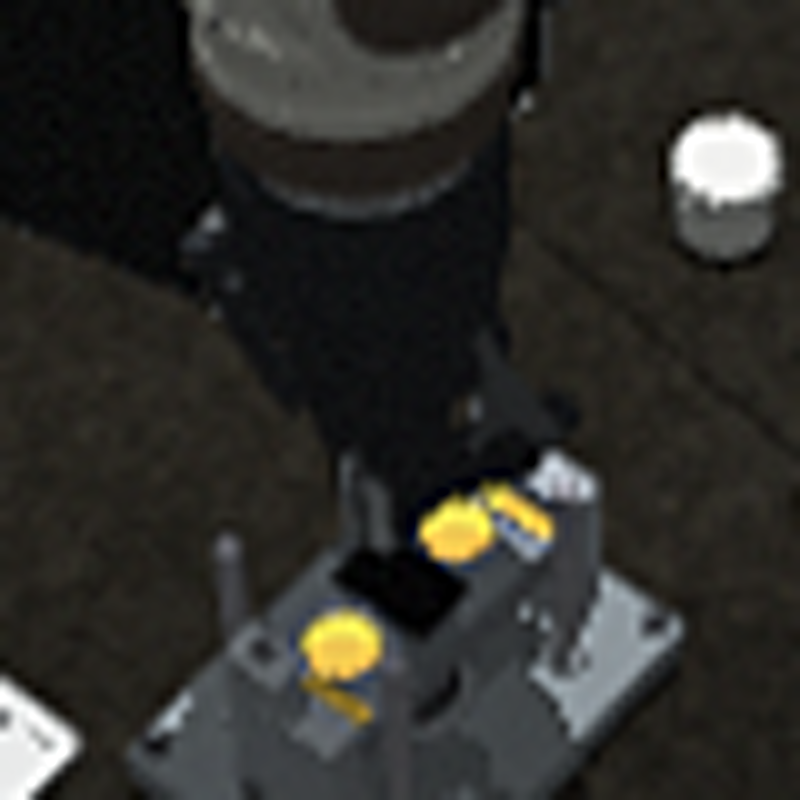

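Yellow lies between the plates. Pressing it.

>>> {"method": "send_rows", "body": {"targets": [[1, 0, 0, -20, 0], [1, 0, 0, -30, 0], [1, 0, 0, -35, 0], [1, 0, 0, -39, 0], [1, 0, 0, -39.5, 0], [1, 0, 0, -39.5, 0], [1, 0, 0, -39.5, 0]]}}

```text
time: 31.3
ee_pos: [0.4855, 0.0014, 0.0677]
tcp_rot: [180.0, -0.0, 9.0]
wrist_force: [-2.2, -0.8, 4.3]
opening: 0.0002
```

>>> {"method": "send_rows", "body": {"targets": [[1, 0, 0, -1, 0], [1, 0, 0, -1, 0], [1, 0, 0, -1, 0]]}}

```text
time: 31.68
ee_pos: [0.4856, 0.0014, 0.0667]
tcp_rot: [180.0, -0.0, 9.0]
wrist_force: [-2.5, 1.3, 5.1]
opening: -0.0001
```

Pressed (7 mm, about 5–6 N). Next green at (473, 218), yaw 9.9°.

>>> {"method": "send_rows", "body": {"targets": [[0.5, 0, 0, 35, 0], [0, 0, 0, 74, 0], [0, -3, 50, 74, 0.9], [0, -6, 105, 74, 0.9], [0, -9, 160, 74, 0.9], [0, -12, 205, 74, 0.9], [0, -12, 216.5, 74, 0.9], [0, -12, 216.5, 74, 0.9], [0, -12, 216.5, 74, 0.9], [0, -12, 216.5, 74, 0.9]]}}

```text
time: 32.92
ee_pos: [0.4737, 0.2168, 0.1405]
tcp_rot: [180.0, -0.0, 9.8]
wrist_force: [0.3, -0.4, -0.7]
opening: 0.0856
```

>>> {"method": "send_rows", "body": {"targets": [[0, 0, 0, 0, 0], [0, 0, 0, 0, 0], [0, 0, 0, 0, 0]]}}

```text
time: 33.3
ee_pos: [0.4735, 0.2178, 0.1404]
tcp_rot: [-180.0, -0.0, 9.9]
wrist_force: [-0.5, 0.3, -0.8]
opening: 0.0854
```

```bash
python3 look.py L10
python3 - <<'E'
from h import *
im=cv2.imread('pics/L10_scene.png')[:,:,::-1]; crop(im,(230,290),(90,70),4,'pics/L10c.png')
E
```

```text
top red []
top yellow [(array([488.2,  10.8]), 7.5, np.float64(67.9), 38, 57)]
top green [(array([472.1, 216.9]), 11.3, np.float64(64.9), 60, 72)]
top violet []
scene red [(array([953.4, 384.9]), 68.9, np.float64(75.2), 106, 41)]
scene yellow [(array([519. , -32.6]), 12.7, np.float64(71.6), 45, 61)]
scene green [(array([471.8, 209.8]), 11.1, np.float64(75.5), 83, 35)]
scene violet [(array([461.3, 351.1]), -8.8, np.float64(65.7), 94, 89)]
33.4 [0.4735 0.2179 0.1404] [180.    -0.     9.92] 0.08504079258720974 [-0.   0.1 -0.4]
```

View pics/L10c.png

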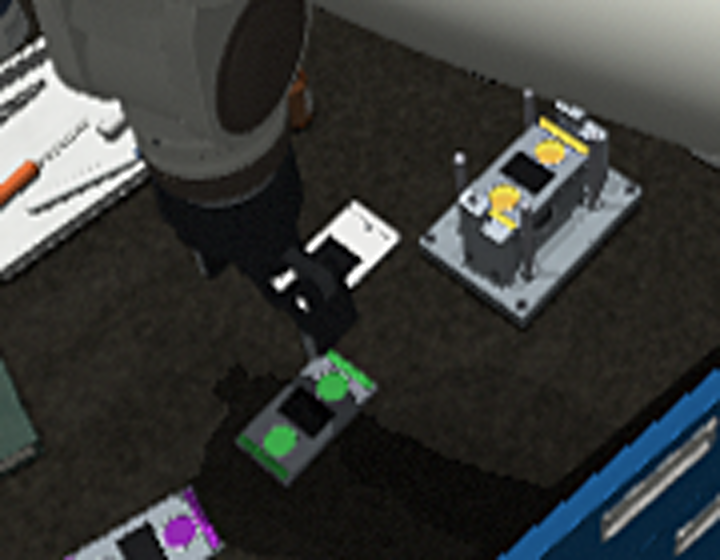

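Yellow is flat in the magazine; green is under the gripper. Grasping it.

>>> {"method": "send_rows", "body": {"targets": [[0, -0.5, 0.2, -50, 0], [0, -0.5, 0.2, -100, 0], [0, -0.5, 0.2, -135, 0], [0, -0.5, 0.2, -141, 0], [0, -0.5, 0.2, -141, 0], [0, -0.5, 0.2, -141, 0], [0.6, -0.5, 0.2, -141, 0], [0.6, -0.5, 0.2, -141, 0], [0.6, -0.5, 0.2, -141, 0], [0.6, -0.5, 0.2, -141, 0]]}}

```text
time: 34.65
ee_pos: [0.4733, 0.2183, 0.0003]
tcp_rot: [-180.0, -0.1, 9.9]
wrist_force: [-0.8, 0.4, 6.0]
opening: 0.0489
```

>>> {"method": "send_rows", "body": {"targets": [[0.6, 0, 0, 0, 0], [0.6, 0, 0, 0, 0]]}}

```text
time: 34.9
ee_pos: [0.4733, 0.2183, 0.0003]
tcp_rot: [-180.0, -0.1, 9.9]
wrist_force: [-1.5, -0.2, 7.3]
opening: 0.0487
```

>>> {"method": "send_rows", "body": {"targets": [[0.6, 0, 0, 50, 0], [0.6, 0, 0, 110, 0], [0.6, 2, -20, 139, -0.9], [0.6, 5, -75, 139, -0.9], [0.6, 8, -130, 139, -0.9], [0.6, 11, -185, 139, -0.9], [0.6, 12, -212, 139, -0.9], [0.6, 12, -216.7, 139, -0.9], [0.6, 12, -216.7, 139, -0.9], [0.6, 12, -216.7, 139, -0.9]]}}

```text
time: 36.15
ee_pos: [0.4849, 0.0024, 0.1383]
tcp_rot: [-180.0, 0.0, 9.1]
wrist_force: [0.8, -0.7, -0.7]
opening: 0.0487
```

>>> {"method": "send_rows", "body": {"targets": [[0.6, 0, 0, 0, 0], [0.6, 0, 0, 0, 0], [0.6, 0, 0, 0, 0], [0.6, 0, 0, 0, 0]]}}

```text
time: 36.65
ee_pos: [0.4849, 0.0015, 0.1384]
tcp_rot: [-180.0, 0.0, 9.0]
wrist_force: [0.2, 0.5, -1.1]
opening: 0.0487
```

```bash
python3 look.py L11|tail -1
python3 - <<'E'
from h import *
im=cv2.imread('pics/L11_scene.png')[:,:,::-1]; crop(im,(272,235),(40,40),10,'pics/L11c.png')
E
```

```text
36.75 [0.4849 0.0014 0.1384] [-180.      0.      9.03] 0.04881642253541369 [-0.1 -0.5  0.2]
```

View pics/L11c.png

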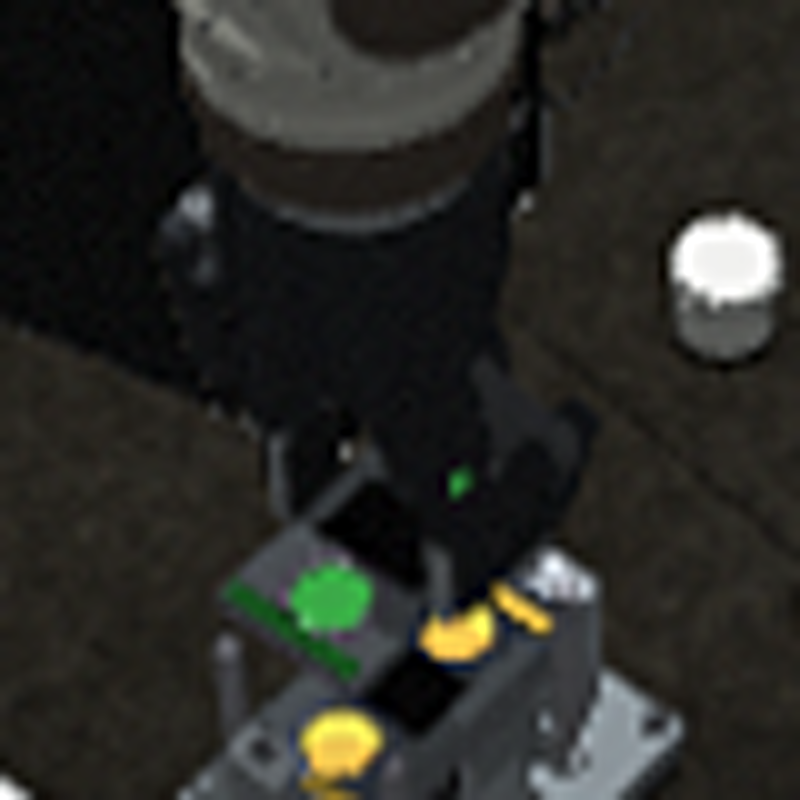

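Green aligned. Lowering it.

>>> {"method": "send_rows", "body": {"targets": [[0.6, 0.5, 0, -20, 0], [0.6, 0.5, 0, -35, 0], [0.6, 0.5, 0, -48, 0], [0.6, 0.5, 0, -58, 0], [0.6, 0.5, 0, -62.5, 0], [0.6, 0.5, 0, -62.5, 0], [0.6, 0.5, 0, -62.5, 0]]}}

```text
time: 37.62
ee_pos: [0.4857, 0.0014, 0.0763]
tcp_rot: [180.0, -0.0, 9.0]
wrist_force: [-0.1, -0.4, -1.0]
opening: 0.0486
```

>>> {"method": "send_rows", "body": {"targets": [[0.6, 0, 0, -1.5, 0], [0, 0, 0, -1.5, 0], [0, 0, 0, -1.5, 0], [0, 0, 0, -1.5, 0], [0, 0, 0, 40, 0], [1, 0, 0, 40, 0], [1, 0, 0, 40, 0], [1, 0, 0, 40, 0], [1, 0, 0, 40, 0], [1, 0, 0, 40, 0]]}}

```text
time: 38.88
ee_pos: [0.4852, 0.0014, 0.1155]
tcp_rot: [-180.0, 0.0, 9.0]
wrist_force: [0.8, 0.1, 0.3]
opening: 0.0002
```

```bash
python3 look.py L12|tail -1
python3 - <<'E'
from h import *
im=cv2.imread('pics/L12_scene.png')[:,:,::-1]; crop(im,(272,245),(40,40),10,'pics/L12c.png')
E
```

```text
38.975 [0.4854 0.0014 0.1157] [-1.80e+02  2.00e-02  9.02e+00] 0.00010734074892616829 [-0.   0.8 -0.2]
```

View pics/L12c.png

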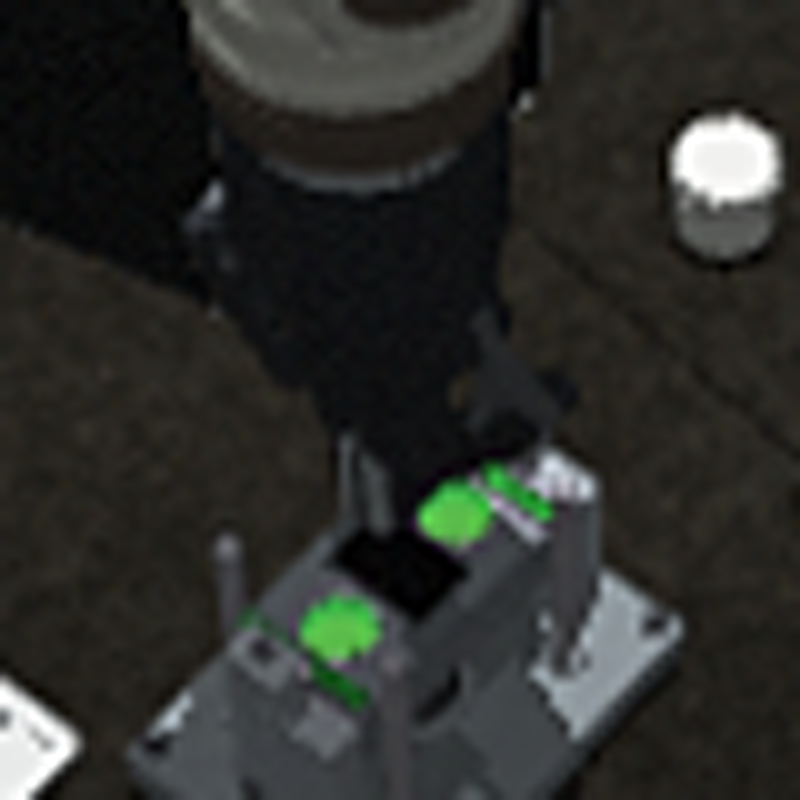

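Green sits flat, with its land at 83 mm. Pressing it.

>>> {"method": "send_rows", "body": {"targets": [[1, 0, 0, -20, 0], [1, 0, 0, -30, 0], [1, 0, 0, -35, 0], [1, 0, 0, -39, 0], [1, 0, 0, -40.5, 0], [1, 0, 0, -40.5, 0], [1, 0, 0, -40.5, 0], [1, 0, 0, -40.5, 0]]}}

```text
time: 39.98
ee_pos: [0.4855, 0.0014, 0.0756]
tcp_rot: [180.0, -0.0, 9.0]
wrist_force: [-2.4, 1.4, 4.7]
opening: 0.0002
```

Pressed. Next violet at (463.2, 354.7), yaw −7.4°.

>>> {"method": "send_rows", "body": {"targets": [[0.5, 0, 0, 30, 0], [0, 0, 0, 65, 0], [0, -3, 55, 65, -8], [0, -6, 110, 65, -16], [0, -10, 165, 65, -16.4], [0, -14, 220, 65, -16.4], [0, -18, 275, 65, -16.4], [0, -22, 330, 65, -16.4], [0, -22, 353, 65, -16.4], [0, -22, 353, 65, -16.4]]}}

```text
time: 41.22
ee_pos: [0.4633, 0.3554, 0.1395]
tcp_rot: [180.0, 0.0, -7.3]
wrist_force: [-0.2, -0.3, -0.3]
opening: 0.0854
```

>>> {"method": "send_rows", "body": {"targets": [[0, 0, 0, 0, 0], [0, 0, 0, 0, 0], [0, 0, 0, 0, 0], [0, 0, 0, 0, 0]]}}

```text
time: 41.72
ee_pos: [0.4636, 0.3539, 0.1406]
tcp_rot: [-180.0, -0.0, -7.4]
wrist_force: [0.8, 0.5, 0.6]
opening: 0.0857
```

```bash
python3 look.py L13
python3 - <<'E'
from h import *
im=cv2.imread('pics/L13_scene.png')[:,:,::-1]; crop(im,(220,300),(90,70),4,'pics/L13c.png')
E
```

```text
top red []
top yellow []
top green [(array([489.4,  10.5]), 9.8, np.float64(69.7), 49, 39)]
top violet [(array([462.5, 353.9]), -8.8, np.float64(65.4), 89, 76)]
scene red []
scene yellow []
scene green []
scene violet [(array([461.7, 351.4]), -7.1, np.float64(64.3), 102, 91)]
41.825 [0.4635 0.3542 0.1405] [-1.7999e+02 -1.0000e-02 -7.4000e+00] 0.08546717728540155 [ 0.1 -0.2  0.8]
```

View pics/L13c.png

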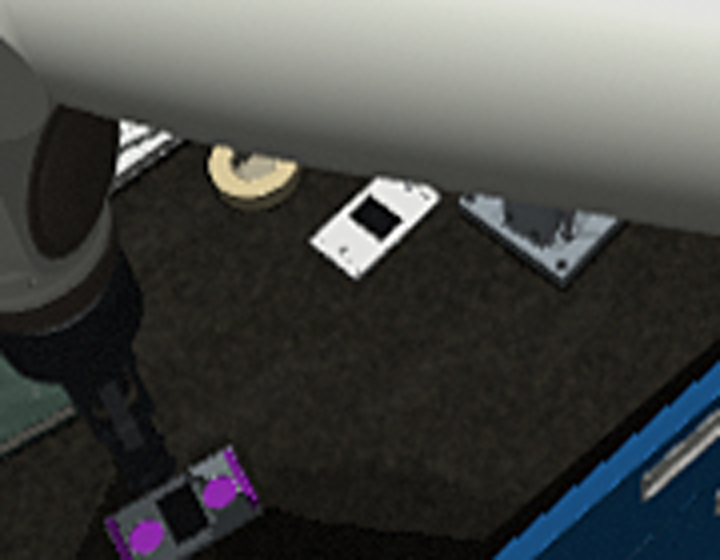

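Violet lies under the gripper where it was measured. Grasping it.

>>> {"method": "send_rows", "body": {"targets": [[0, -0.3, 0.4, -50, 0], [0, -0.3, 0.4, -100, 0], [0, -0.3, 0.4, -135, 0], [0, -0.3, 0.4, -141, 0], [0, -0.3, 0.4, -141, 0], [0, -0.3, 0.4, -141, 0], [0.6, -0.3, 0.4, -141, 0], [0.6, -0.3, 0.4, -141, 0], [0.6, -0.3, 0.4, -141, 0], [0.6, -0.3, 0.4, -141, 0]]}}

```text
time: 43.08
ee_pos: [0.4634, 0.355, 0.0003]
tcp_rot: [-179.9, -0.0, -7.4]
wrist_force: [-1.5, -1.1, 4.9]
opening: 0.0487
```

>>> {"method": "send_rows", "body": {"targets": [[0.6, 0, 0, 0, 0], [0.6, 0, 0, 0, 0]]}}

```text
time: 43.32
ee_pos: [0.4635, 0.3551, 0.0004]
tcp_rot: [-179.9, -0.1, -7.4]
wrist_force: [-1.4, -1.8, 5.6]
opening: 0.0485
```

>>> {"method": "send_rows", "body": {"targets": [[0.6, 0, 0, 50, 0], [0.6, 0, 0, 110, 0], [0.6, 3, -40, 142, 8], [0.6, 6, -95, 142, 16.4], [0.6, 10, -150, 142, 16.4], [0.6, 14, -205, 142, 16.4], [0.6, 18, -260, 142, 16.4], [0.6, 22, -315, 142, 16.4], [0.6, 22, -348, 142, 16.4], [0.6, 22, -353.5, 142, 16.4]]}}

```text
time: 44.58
ee_pos: [0.485, -0.0004, 0.1415]
tcp_rot: [180.0, -0.0, 8.9]
wrist_force: [0.3, 0.6, -1.0]
opening: 0.0489
```

>>> {"method": "send_rows", "body": {"targets": [[0.6, 0, 0, 0, 0], [0.6, 0, 0, 0, 0], [0.6, 0, 0, 0, 0], [0.6, 0, 0, 0, 0], [0.6, 0, 0, 0, 0]]}}

```text
time: 45.2
ee_pos: [0.4851, 0.0016, 0.1414]
tcp_rot: [-180.0, 0.0, 9.1]
wrist_force: [-0.1, -0.6, -1.0]
opening: 0.0486
```

```bash
python3 look.py L14|tail -1
python3 - <<'E'
from h import *
im=cv2.imread('pics/L14_scene.png')[:,:,::-1]; crop(im,(272,235),(40,40),10,'pics/L14c.png')
E
```

```text
45.3 [0.4851 0.0014 0.1414] [-180.      0.      9.04] 0.048670226186611605 [ 0.3 -0.7 -0.2]
```

View pics/L14c.png

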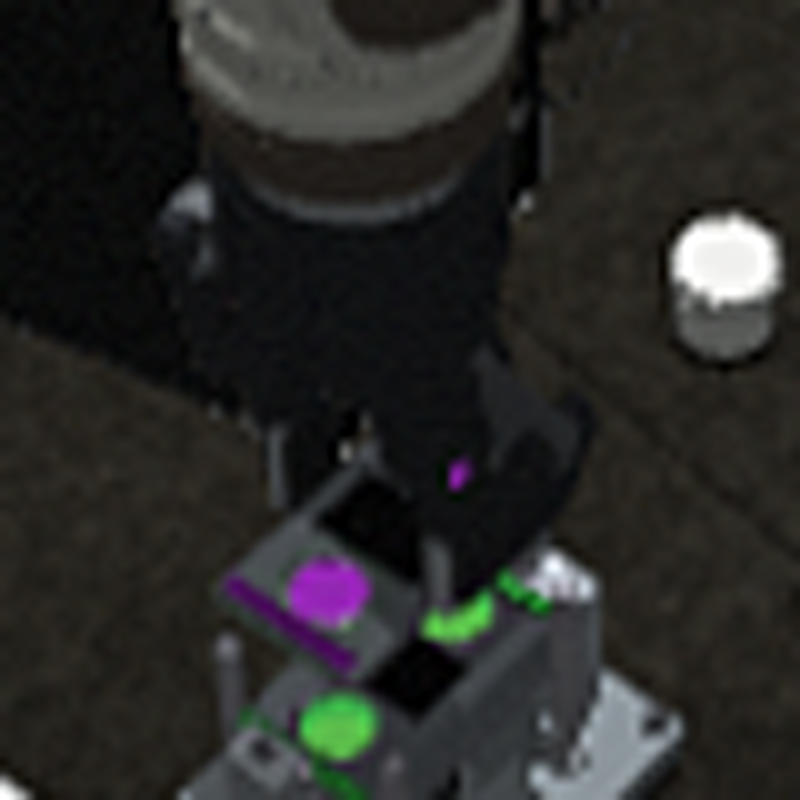

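Violet aligned over green. Lowering, releasing, shutting the fingers.

>>> {"method": "send_rows", "body": {"targets": [[0.6, 0.4, 0, -20, 0], [0.6, 0.4, 0, -33, 0], [0.6, 0.4, 0, -45, 0], [0.6, 0.4, 0, -53, 0], [0.6, 0.4, 0, -56.2, 0], [0.6, 0.4, 0, -56.2, 0], [0.6, 0.4, 0, -56.2, 0]]}}

```text
time: 46.18
ee_pos: [0.4858, 0.0013, 0.0856]
tcp_rot: [180.0, -0.0, 9.0]
wrist_force: [0.5, 0.1, -0.7]
opening: 0.0485
```

>>> {"method": "send_rows", "body": {"targets": [[0.6, 0, 0, -1.5, 0], [0, 0, 0, -1.5, 0], [0, 0, 0, -1.5, 0], [0, 0, 0, -1.5, 0], [0, 0, 0, 40, 0], [1, 0, 0, 40, 0], [1, 0, 0, 40, 0], [1, 0, 0, 40, 0], [1, 0, 0, 40, 0], [1, 0, 0, 40, 0]]}}

```text
time: 47.42
ee_pos: [0.4854, 0.0013, 0.1248]
tcp_rot: [-180.0, 0.0, 9.0]
wrist_force: [-0.1, -0.1, 1.3]
opening: -0.0
```

```bash
python3 look.py L15|tail -1
python3 - <<'E'
from h import *
im=cv2.imread('pics/L15_scene.png')[:,:,::-1]; crop(im,(272,245),(40,40),10,'pics/L15c.png')
E
```

```text
47.525 [0.4855 0.0013 0.125 ] [-1.80e+02  1.00e-02  9.02e+00] 0.000330919543787515 [ 0.5 -0.9 -0.1]
```

View pics/L15c.png

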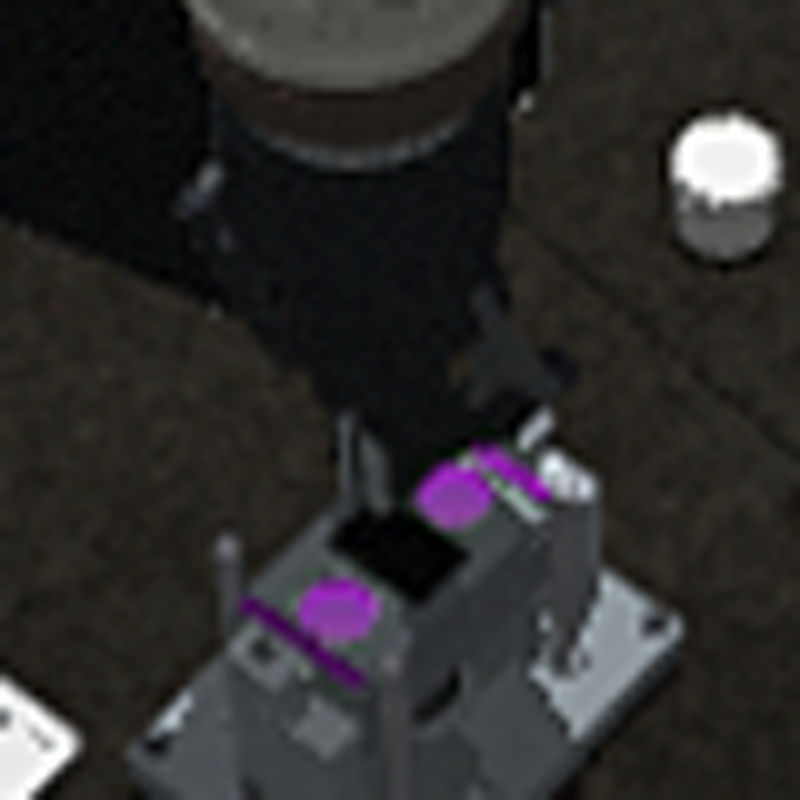

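Violet flat. Pressing it.

>>> {"method": "send_rows", "body": {"targets": [[1, 0, 0, -20, 0], [1, 0, 0, -30, 0], [1, 0, 0, -35, 0], [1, 0, 0, -39, 0], [1, 0, 0, -40.8, 0], [1, 0, 0, -40.8, 0], [1, 0, 0, -40.8, 0], [1, 0, 0, -40.8, 0]]}}

```text
time: 48.52
ee_pos: [0.4856, 0.0013, 0.0846]
tcp_rot: [180.0, -0.0, 9.0]
wrist_force: [-1.9, 0.3, 3.8]
opening: 0.0004
```

The plates' weight lightens the fingertip force, so I press a little deeper to be sure.

>>> {"method": "send_rows", "body": {"targets": [[1, 0, 0, -2, 0], [1, 0, 0, -4, 0], [1, 0, 0, -4, 0], [1, 0, 0, -4, 0], [1, 0, 0, -4, 0]]}}

```text
time: 49.15
ee_pos: [0.4857, 0.0013, 0.0806]
tcp_rot: [180.0, -0.0, 9.0]
wrist_force: [-2.9, -0.5, 5.7]
opening: -0.0
```

```bash
python3 -c "
from h import *
for i in range(3):
    print(bot.get_obs()['wrist_force'].round(1)); cam('top')"
```

```text
[-2.9 -0.5  5.7]
[-1.9  0.9  6. ]
[-2.6  0.8  5.3]
```

5.7 N, good. Now the blank at (560.8, 129.7).

>>> {"method": "send_rows", "body": {"targets": [[0.5, 0, 0, 30, 0], [0, 0, 0, 60, 0], [0, 30, 50, 60, 0], [0, 60, 100, 60, 0], [0, 75, 128.3, 60, 0], [0, 75, 128.3, 60, 0], [0, 75, 128.3, 60, 0], [0, 75, 128.3, 60, 0], [0, 75, 128.3, 60, 0]]}}

```text
time: 50.42
ee_pos: [0.5604, 0.1288, 0.1407]
tcp_rot: [180.0, -0.0, 9.0]
wrist_force: [0.4, 0.3, 0.6]
opening: 0.0855
```

```bash
python3 look.py L16|tail -1
python3 - <<'E'
from h import *
im=cv2.imread('pics/L16_scene.png')[:,:,::-1]; crop(im,(240,270),(90,70),4,'pics/L16c.png')
im,K,V=cam('scene'); r=wblob(im,K,V,(.558,.1265),.009,8,'dark',25,90); print(r)
E
```

```text
50.525 [0.5605 0.1291 0.1406] [ 1.80e+02 -3.00e-02  8.98e+00] 0.08538195382951841 [-0.2 -0.  -0.2]
(array([221.98976588, 282.3883359 ]), np.float64(109.73846153846154), array([565.53517716, 126.50814844]))
```

View pics/L16c.png

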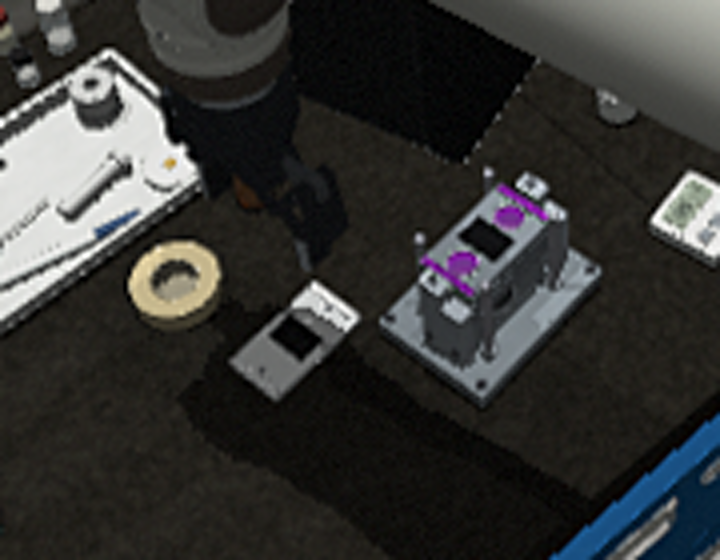

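Blank unmoved. Grasping it.

>>> {"method": "send_rows", "body": {"targets": [[0, 0.2, 0.5, -50, 0], [0, 0.2, 0.5, -100, 0], [0, 0.2, 0.5, -135, 0], [0, 0.2, 0.5, -141, 0], [0, 0.2, 0.5, -141, 0], [0, 0.2, 0.5, -141, 0], [0.6, 0.2, 0.5, -141, 0], [0.6, 0.2, 0.5, -141, 0], [0.6, 0.2, 0.5, -141, 0], [0.6, 0.2, 0.5, -141, 0]]}}

```text
time: 51.82
ee_pos: [0.5612, 0.1302, 0.0003]
tcp_rot: [-180.0, -0.1, 9.0]
wrist_force: [-1.0, 0.6, 6.1]
opening: 0.0489
```

>>> {"method": "send_rows", "body": {"targets": [[0.6, 0, 0, 0, 0], [0.6, 0, 0, 0, 0]]}}

```text
time: 52.08
ee_pos: [0.5611, 0.1302, 0.0003]
tcp_rot: [-180.0, -0.1, 9.0]
wrist_force: [-1.9, -0.5, 5.7]
opening: 0.0487
```

>>> {"method": "send_rows", "body": {"targets": [[0.6, 0, 0, 50, 0], [0.6, 0, 0, 110, 0], [0.6, 0, 0, 148, 0], [0.6, -25, -40, 148, 0], [0.6, -55, -90, 148, 0], [0.6, -75.7, -124, 148, 0], [0.6, -75.7, -128.2, 148, 0], [0.6, -75.7, -128.2, 148, 0], [0.6, -75.7, -128.2, 148, 0], [0.6, -75.7, -128.2, 148, 0]]}}

```text
time: 53.32
ee_pos: [0.4853, 0.0026, 0.1471]
tcp_rot: [-180.0, 0.0, 9.1]
wrist_force: [-0.6, 0.4, -1.7]
opening: 0.0485
```

>>> {"method": "send_rows", "body": {"targets": [[0.6, 0, 0, 0, 0], [0.6, 0, 0, 0, 0], [0.6, 0, 0, 0, 0]]}}

```text
time: 53.7
ee_pos: [0.485, 0.002, 0.1473]
tcp_rot: [-180.0, 0.0, 9.0]
wrist_force: [-0.5, 0.7, -0.7]
opening: 0.0488
```

```bash
python3 look.py L17|tail -1
python3 - <<'E'
from h import *
im=cv2.imread('pics/L17_scene.png')[:,:,::-1]; crop(im,(272,235),(40,40),10,'pics/L17c.png')
E
```

```text
53.8 [0.485  0.0019 0.1474] [-180.      0.      9.02] 0.04828868894623379 [-0.5  0.3 -0.4]
```

View pics/L17c.png

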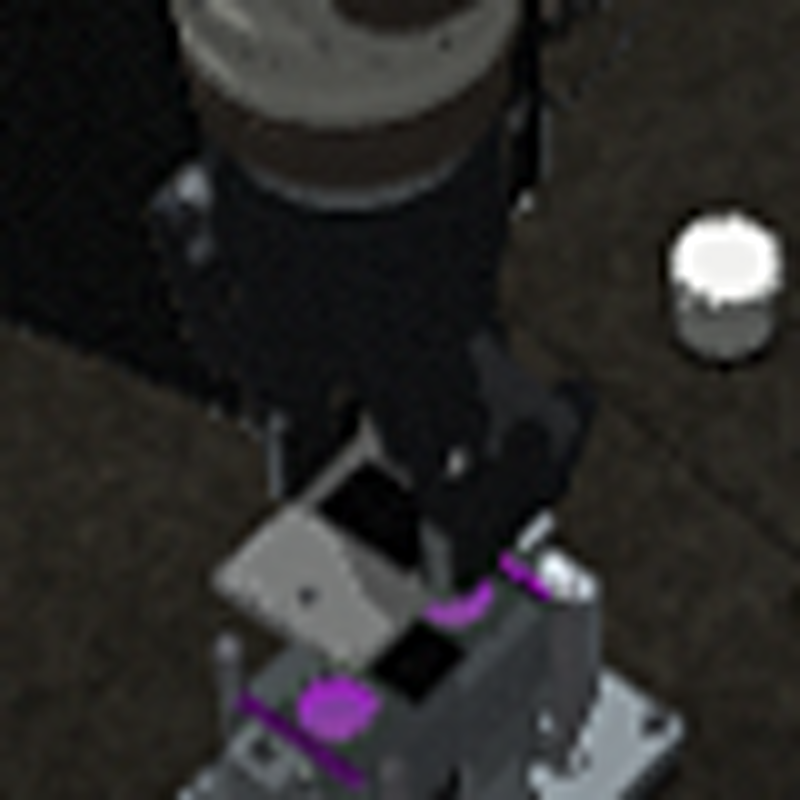

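Blank aligned. Lowering onto violet (top at 92 mm).

>>> {"method": "send_rows", "body": {"targets": [[0.6, 0.4, 0, -20, 0], [0.6, 0.4, 0, -33, 0], [0.6, 0.4, 0, -43, 0], [0.6, 0.4, 0, -50, 0], [0.6, 0.4, 0, -53, 0], [0.6, 0.4, 0, -53, 0], [0.6, 0.4, 0, -53, 0]]}}

```text
time: 54.68
ee_pos: [0.4856, 0.0019, 0.0948]
tcp_rot: [180.0, -0.0, 9.0]
wrist_force: [0.1, 0.3, -0.3]
opening: 0.0485
```

>>> {"method": "send_rows", "body": {"targets": [[0.6, 0, 0, -1.5, 0], [0, 0, 0, -1.5, 0], [0, 0, 0, -1.5, 0], [0, 0, 0, -1.5, 0], [0, 0, 0, 40, 0], [1, 0, 0, 40, 0], [1, 0, 0, 40, 0], [1, 0, 0, 40, 0], [1, 0, 0, 40, 0], [1, 0, 0, 40, 0]]}}

```text
time: 55.92
ee_pos: [0.4853, 0.0019, 0.134]
tcp_rot: [-180.0, 0.0, 9.0]
wrist_force: [0.2, 0.0, -0.3]
opening: -0.0001
```

```bash
python3 look.py L18|tail -1
python3 - <<'E'
from h import *
im=cv2.imread('pics/L18_scene.png')[:,:,::-1]; crop(im,(272,245),(40,40),10,'pics/L18c.png')
E
```

```text
56.025 [0.4854 0.0019 0.1342] [-1.80e+02  2.00e-02  9.02e+00] -6.029190143882021e-05 [0.8 0.5 0.3]
```

View pics/L18c.png

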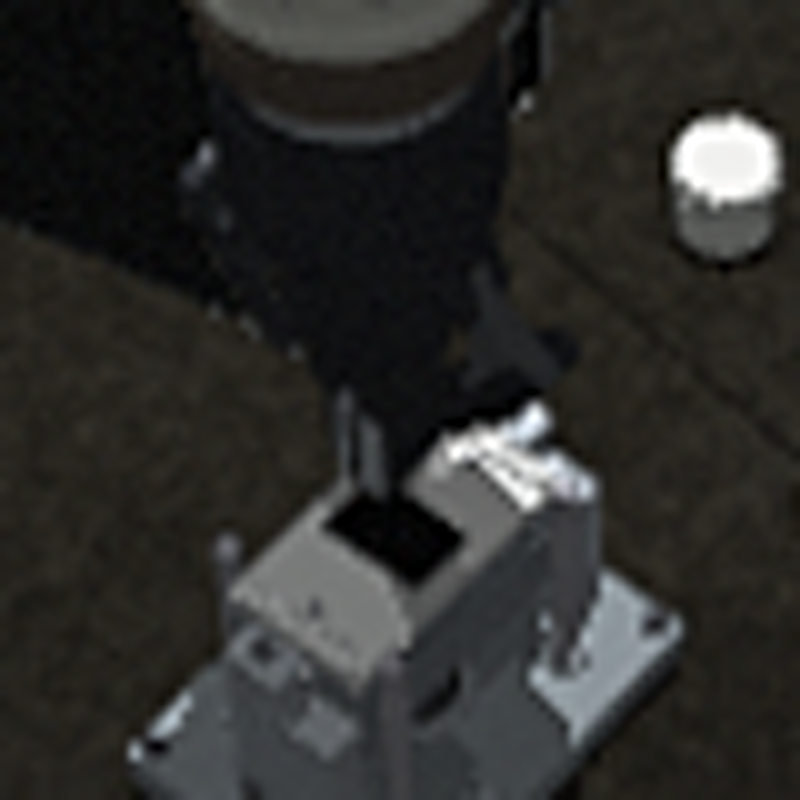

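Blank lies on the stack (land at 101 mm). Pressing 10–12 mm.

>>> {"method": "send_rows", "body": {"targets": [[1, 0, 0, -20, 0], [1, 0, 0, -30, 0], [1, 0, 0, -36, 0], [1, 0, 0, -40, 0], [1, 0, 0, -44, 0], [1, 0, 0, -45, 0], [1, 0, 0, -45, 0], [1, 0, 0, -45, 0], [1, 0, 0, -45, 0]]}}

```text
time: 57.15
ee_pos: [0.4855, 0.0019, 0.0897]
tcp_rot: [180.0, -0.0, 9.0]
wrist_force: [-2.4, 0.5, 5.0]
opening: 0.0001
```

Blank pressed (5 N, 11 mm). Rising and moving toward the keeper to look at it again.

>>> {"method": "send_rows", "body": {"targets": [[0.5, 0, 0, 40, 0], [0, 0, 0, 90, 0], [0, -5, -50, 100, 0], [0, -10, -105, 100, 0], [0, -15, -160, 100, 0], [0, -20, -200, 100, 0], [0, -20, -220, 100, 0], [0, -20, -220, 100, 0], [0, -20, -220, 100, 0], [0, -20, -220, 100, 0]]}}

```text
time: 58.4
ee_pos: [0.4657, -0.2171, 0.1895]
tcp_rot: [-180.0, -0.0, 9.1]
wrist_force: [0.4, -0.4, -0.6]
opening: 0.0855
```

```bash
python3 look.py L19|tail -1
python3 - <<'E'
from h import *
im=cv2.imread('pics/L19_scene.png')[:,:,::-1]; crop(im,(330,230),(100,70),4,'pics/L19c.png'); crop(im,(272,260),(30,30),10,'pics/L19m.png')
im=cv2.imread('pics/L19_top.png')[:,:,::-1]; crop(im,(310,240),(100,60),4,'pics/L19t.png')
E
```

```text
58.5 [ 0.4657 -0.2173  0.1895] [ 1.8e+02 -1.0e-02  9.1e+00] 0.08547817272990303 [0.1 0.5 0.1]
```

View pics/L19c.png

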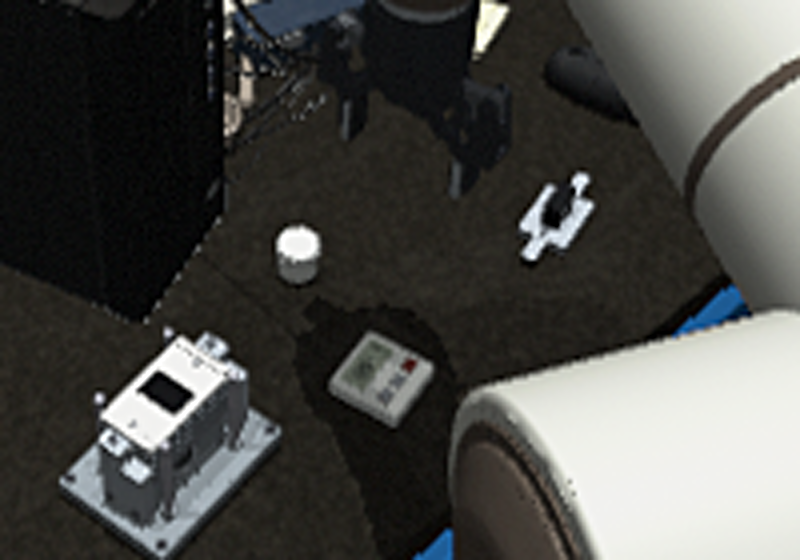

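View pics/L19t.png

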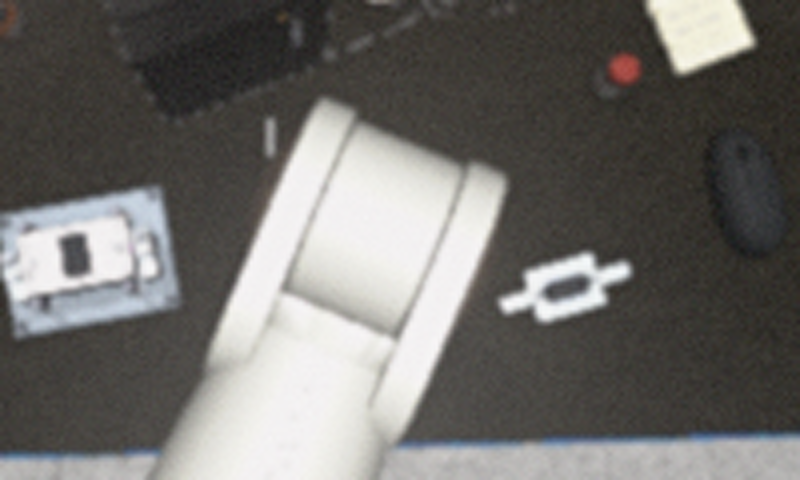

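View pics/L19m.png

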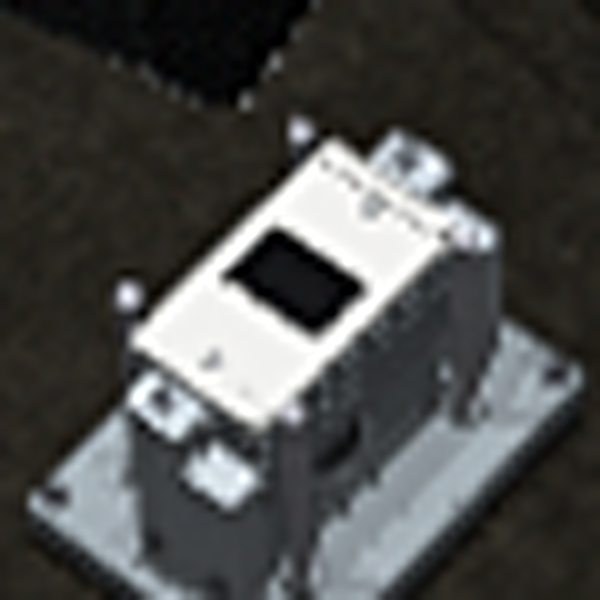

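Keeper unchanged at top crop (567,287); blank flat in the magazine. Measuring the keeper precisely.

Run:
```python
from h import *
for i in range(3):
    im,K,V=cam('top'); g=im.max(2); 
    for th in (110,140):
        m=(g>th).astype(np.uint8); n,l,s,c=cv2.connectedComponentsWithStats(m)
        k=[i for i in range(1,n) if abs(c[i][0]-352)<8 and abs(c[i][1]-252)<8][0]
        cn,_=cv2.findContours((l==k).astype(np.uint8),cv2.RETR_EXTERNAL,cv2.CHAIN_APPROX_NONE)
        w=(unproj(K,V,cn[0].reshape(-1,2),.011)*1000).astype(np.float32); r=cv2.minAreaRect(w)
        f=np.zeros_like(m); cv2.drawContours(f,cn,0,1,-1); y,x=np.nonzero(f); w=unproj(K,V,np.c_[x,y],.011)*1000
        e,v=np.linalg.eigh(np.cov(w.T)); a=np.degrees(np.arctan2(v[1,1],v[0,1]))%180-90
        print(th,np.round(r[0],1),np.round(r[1],1),round(r[2],1),'| filled',w.mean(0).round(1),round(a,1),len(x))
im,K,V=cam('scene'); m=(im.max(2)>130).astype(np.uint8); n,l,s,c=cv2.connectedComponentsWithStats(m)
p=proj(K,V,[.448,-.411,.011])[0]
k=min(range(1,n),key=lambda i:np.hypot(*(c[i]-p))); cn,_=cv2.findContours((l==k).astype(np.uint8),cv2.RETR_EXTERNAL,cv2.CHAIN_APPROX_NONE)
w=(unproj(K,V,cn[0].reshape(-1,2),.011)*1000).astype(np.float32); print('scene',cv2.minAreaRect(w),c[k],p)
```

```text
110 [ 450.5 -407.2] [ 49.5 119. ] 14.2 | filled [ 450.6 -407.4] 15.0 353
140 [ 450.6 -407.8] [ 47.2 115.7] 15.0 | filled [ 450.6 -407.6] 14.8 324
110 [ 450.4 -407.2] [ 49.1 119. ] 15.0 | filled [ 450.5 -407.2] 15.0 350
140 [ 450.7 -408.3] [ 47.2 114.6] 15.0 | filled [ 450.8 -407.6] 14.6 319
110 [ 450.6 -407.6] [ 49.5 118. ] 14.2 | filled [ 450.7 -407.5] 15.0 352
140 [ 450.9 -407.6] [ 47.2 115.6] 16.6 | filled [ 450.7 -407.4] 14.8 324
scene ((449.1214904785156, -410.60784912109375), (43.566226959228516, 112.89511108398438), 14.92068099975586) [368.34931507 214.52739726] [368.97157567 213.36793746]
```

>>> {"method": "send_rows", "body": {"targets": [[0, -5, -55, 0, 3], [0, -10, -110, 0, 5.8], [0, -15, -165, 0, 5.8], [0, -15, -190, -50, 5.8], [0, -15, -190, -100, 5.8], [0, -15, -190, -100, 5.8], [0, -15, -190, -100, 5.8], [0, -15, -190, -100, 5.8], [0, -15, -190, -100, 5.8]], "squeeze": 70}}

```text
time: 59.82
ee_pos: [0.4512, -0.4084, 0.0913]
tcp_rot: [179.9, -0.1, 14.8]
wrist_force: [-0.5, 0.2, -0.0]
opening: 0.0853
```

>>> {"method": "send_rows", "body": {"targets": [[0, 0, 0, -30, 0], [0, 0, 0, -60, 0], [0, 0, 0, -77, 0], [0, 0, 0, -77, 0], [0, 0, 0, -77, 0], [0.9, 0, 0, -77, 0], [0.9, 0, 0, -77, 0], [0.9, 0, 0, -77, 0], [0.9, 0, 0, -77, 0], [0.9, 0, 0, -77, 0]]}}

```text
time: 61.08
ee_pos: [0.4506, -0.4082, 0.0127]
tcp_rot: [180.0, -0.0, 14.8]
wrist_force: [-0.2, 0.1, 2.6]
opening: 0.0148
```

>>> {"method": "send_rows", "body": {"targets": [[0.9, 0, 0, 0, 0], [0.9, 0, 0, 0, 0]]}}

```text
time: 61.32
ee_pos: [0.4506, -0.4082, 0.0127]
tcp_rot: [180.0, -0.0, 14.8]
wrist_force: [-0.1, -0.0, 4.3]
opening: 0.0149
```

Keeper gripped (15 mm). Carrying it to above the magazine at x −18.

>>> {"method": "send_rows", "body": {"targets": [[0.9, 0, 0, 50, 0], [0.9, 0, 0, 110, 0], [0.9, 2, 40, 137, -2], [0.9, 4, 95, 137, -4], [0.9, 6, 150, 137, -5.8], [0.9, 8, 205, 137, -5.8], [0.9, 11, 260, 137, -5.8], [0.9, 14, 315, 137, -5.8], [0.9, 17, 370, 137, -5.8], [0.9, 17, 404, 137, -5.8]]}}

```text
time: 62.58
ee_pos: [0.467, -0.0019, 0.149]
tcp_rot: [-180.0, 0.0, 9.1]
wrist_force: [0.5, -0.4, -0.3]
opening: 0.0144
```

>>> {"method": "send_rows", "body": {"targets": [[0.9, 0, 2, 0, 0], [0.9, 0, 2, 0, 0], [0.9, 0, 2, 0, 0], [0.9, 0, 2, 0, 0], [0.9, 0, 2, 0, 0]]}}

```text
time: 63.2
ee_pos: [0.4674, -0.0026, 0.1493]
tcp_rot: [180.0, 0.0, 9.0]
wrist_force: [0.1, -0.1, -0.6]
opening: 0.0149
```

```bash
python3 look.py L20|tail -1
python3 - <<'E'
from h import *
im=cv2.imread('pics/L20_scene.png')[:,:,::-1]; crop(im,(275,235),(40,40),10,'pics/L20c.png')
E
```

```text
63.3 [ 0.4674 -0.0024  0.1494] [-180.      0.      8.99] 0.014598545350902816 [-1.2 -0.4 -1.5]
```

View pics/L20c.png

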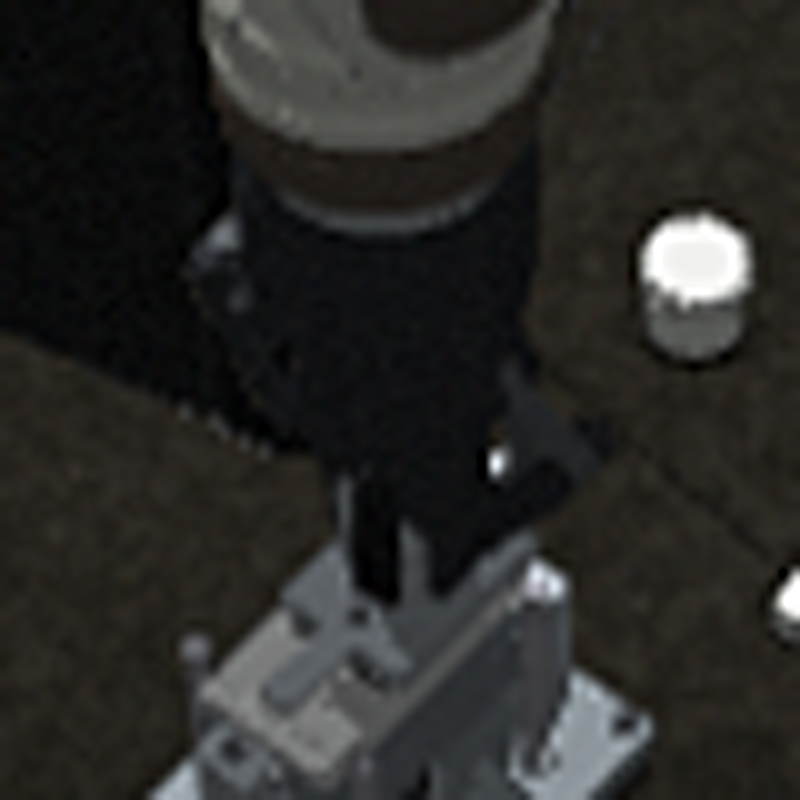

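Level over the stack. Lowering to just above the blank, then pushing down slowly.

>>> {"method": "send_rows", "body": {"targets": [[0.9, 0.2, 0.8, -15, 0], [0.9, 0.2, 0.8, -28, 0], [0.9, 0.2, 0.8, -34, 0], [0.9, 0.2, 0.8, -34, 0], [0.9, 0.2, 0.8, -34, 0]]}}

```text
time: 63.92
ee_pos: [0.4678, -0.0013, 0.1157]
tcp_rot: [180.0, -0.0, 9.0]
wrist_force: [-0.3, -0.7, -0.1]
opening: 0.0149
```

>>> {"method": "send_rows", "body": {"targets": [[0.9, 0, 0, -4, 0], [0.9, 0, 0, -8, 0], [0.9, 0, 0, -12, 0], [0.9, 0, 0, -12, 0]]}}

```text
time: 64.42
ee_pos: [0.468, -0.0013, 0.1035]
tcp_rot: [180.0, -0.0, 9.0]
wrist_force: [1.3, -0.9, 3.4]
opening: 0.0147
```

```bash
python3 look.py L21|tail -1
python3 - <<'E'
from h import *
im=cv2.imread('pics/L21_scene.png')[:,:,::-1]; crop(im,(275,240),(40,40),10,'pics/L21c.png')
E
```

```text
64.525 [ 0.468  -0.0013  0.1037] [ 1.7999e+02 -5.0000e-02  9.0200e+00] 0.014557901781630609 [ 2.2 -0.3  3.6]
```

View pics/L21c.png

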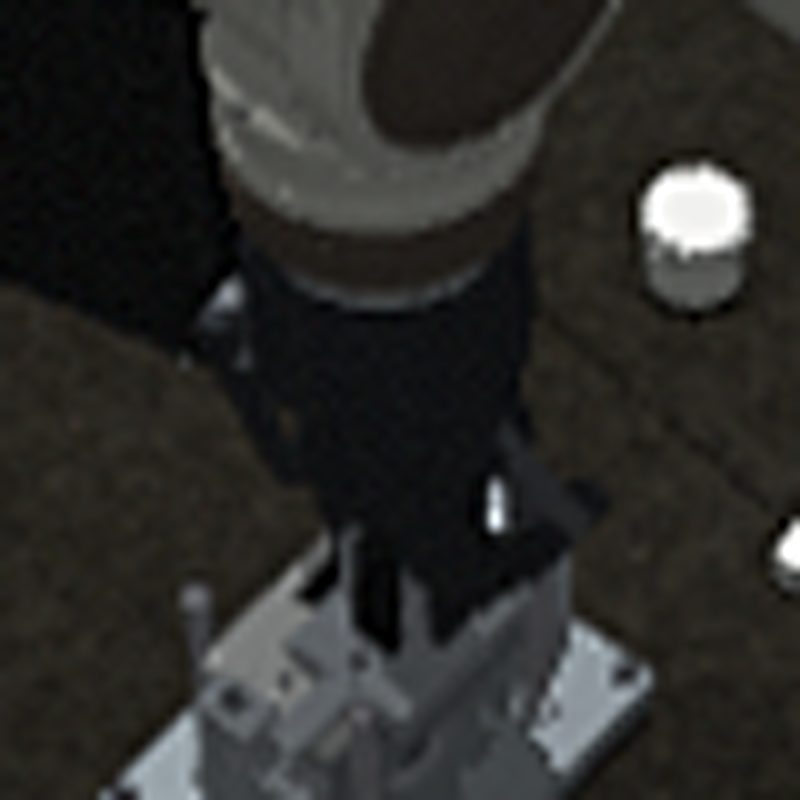

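Force matches the spring (3.5 N net at 10 mm). Continuing down towards 90 mm.

>>> {"method": "send_rows", "body": {"targets": [[0.9, 0, 0, -4, 0], [0.9, 0, 0, -8, 0], [0.9, 0, 0, -11, 0], [0.9, 0, 0, -13.5, 0], [0.9, 0, 0, -13.5, 0]]}}

```text
time: 65.15
ee_pos: [0.468, -0.0013, 0.0902]
tcp_rot: [180.0, -0.1, 9.0]
wrist_force: [0.9, -0.2, 7.7]
opening: 0.0146
```

>>> {"method": "send_rows", "body": {"targets": [[0.9, 0, 0, -0.8, 0], [0.9, 0, 0, -0.8, 0], [0.9, 3, 0.5, -0.8, 0], [0.9, 6, 1, -0.8, 0], [0.9, 9, 1.4, -0.8, 0], [0.9, 12, 1.9, -0.8, 0], [0.9, 12, 1.9, -0.8, 0]]}}

```text
time: 66.03
ee_pos: [0.479, 0.0005, 0.0891]
tcp_rot: [180.0, 0.1, 9.0]
wrist_force: [-3.3, -0.4, 8.3]
opening: 0.0146
```

>>> {"method": "send_rows", "body": {"targets": [[0.9, 3, 0.5, 0, 0], [0.9, 5, 0.8, 0, 0], [0.9, 7, 1.1, 0, 0], [0.9, 7, 1.1, 0, 0], [0.9, 7, 1.1, 0, 0]]}}

```text
time: 66.65
ee_pos: [0.4858, 0.0016, 0.0891]
tcp_rot: [180.0, 0.1, 9.0]
wrist_force: [-4.6, -0.5, 8.7]
opening: 0.0148
```

```bash
python3 look.py L22|tail -1
python3 - <<'E'
from h import *
im=cv2.imread('pics/L22_scene.png')[:,:,::-1]; crop(im,(275,250),(40,40),10,'pics/L22c.png')
E
```

```text
66.75 [0.4858 0.0016 0.0891] [1.80e+02 1.00e-01 9.02e+00] 0.014905395191892755 [-3.6 -0.4  8.2]
```

View pics/L22c.png

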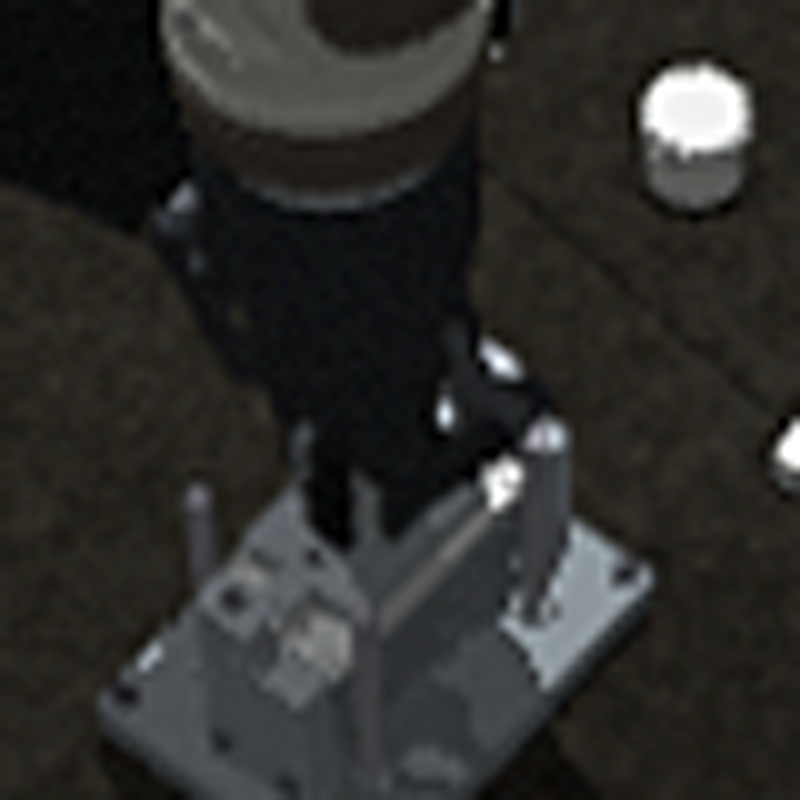

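>>> {"method": "send_rows", "body": {"targets": [[0.9, 1, 0.1, 0, 0], [0.9, 1.8, 0.2, 0, 0], [0.9, 1.8, 0.2, 0, 0]]}}

```text
time: 67.12
ee_pos: [0.4874, 0.0018, 0.089]
tcp_rot: [-180.0, 0.1, 9.0]
wrist_force: [-5.5, -1.0, 8.2]
opening: 0.0149
```

Keeper is at magazine x of about +2. Easing up until the lugs meet the catches, then opening.

>>> {"method": "send_rows", "body": {"targets": [[0.9, -0.5, 0, 1, 0], [0.9, -0.5, 0, 2, 0], [0.9, -0.5, 0, 2.7, 0], [0.9, -0.5, 0, 2.7, 0]]}}

```text
time: 67.62
ee_pos: [0.4873, 0.0018, 0.0916]
tcp_rot: [180.0, 0.1, 9.0]
wrist_force: [-3.7, -0.1, 5.9]
opening: 0.0145
```

>>> {"method": "send_rows", "body": {"targets": [[0.7, 0, 0, 0, 0], [0.5, 0, 0, 0, 0], [0.3, 0, 0, 0, 0], [0, 0, 0, 0, 0], [0, 0, 0, 0, 0], [0, 0, 0, 0, 0], [0, 0, 0, 30, 0], [0, 0, 0, 70, 0], [0, 0, 0, 110, 0]]}}

```text
time: 68.75
ee_pos: [0.4878, 0.0019, 0.2029]
tcp_rot: [-180.0, 0.0, 9.0]
wrist_force: [0.8, 0.1, -0.3]
opening: 0.0856
```

>>> {"method": "send_rows", "body": {"targets": [[0, -20, -60, 0, 0], [0, -40, -120, 0, 0], [0, -60, -180, 0, 0], [0, -80, -220, 0, 0], [0, -80, -220, 0, 0], [0, -80, -220, 0, 0], [0, -80, -220, 0, 0]]}}

```text
time: 69.62
ee_pos: [0.4084, -0.2172, 0.2018]
tcp_rot: [-180.0, -0.0, 9.1]
wrist_force: [0.3, -0.5, -0.5]
opening: 0.0857
```

```bash
python3 look.py L23|tail -1
python3 - <<'E'
from h import *
im=cv2.imread('pics/L23_scene.png')[:,:,::-1]; crop(im,(272,265),(30,30),13,'pics/L23c.png')
im=cv2.imread('pics/L23_top.png')[:,:,::-1]; crop(im,(250,220),(150,80),2.6,'pics/L23t.png'); crop(im,(231,244),(30,28),13,'pics/L23m.png')
E
```

```text
69.725 [ 0.4084 -0.2172  0.2018] [-180.     -0.      9.12] 0.08488801315732633 [-0.1  0.7  0.4]
```

View pics/L23c.png

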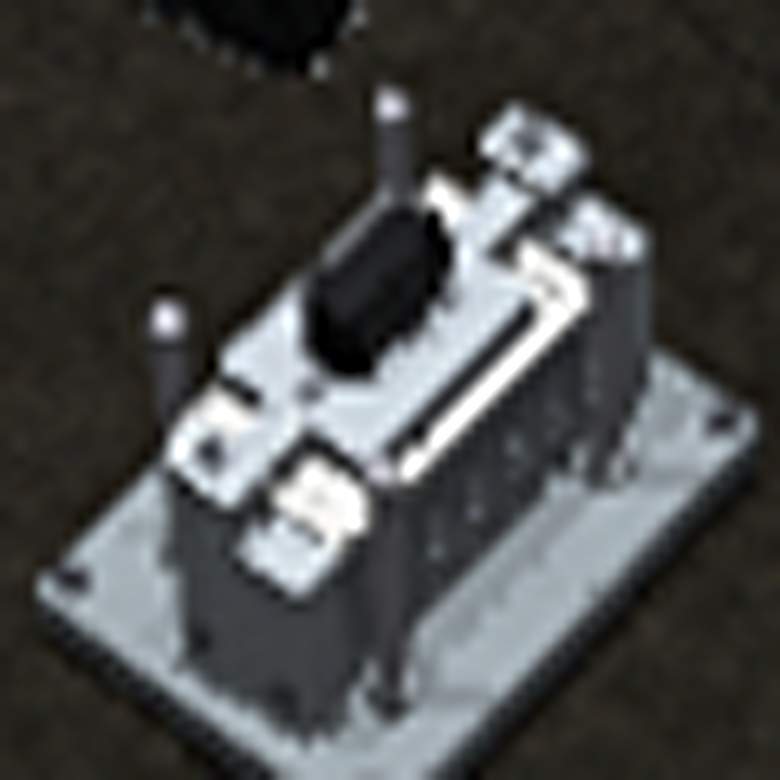

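View pics/L23m.png

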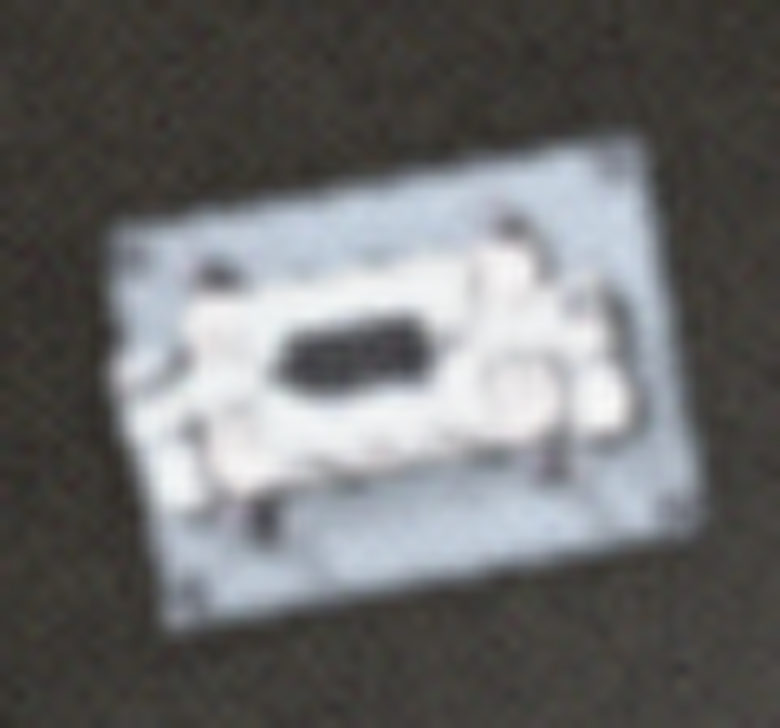

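View pics/L23t.png

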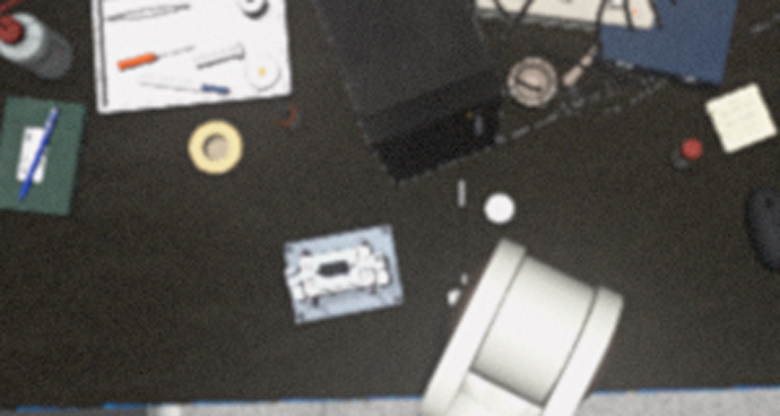

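Run:
```python
from h import *
a=np.radians(9);R=np.array([[np.cos(a),-np.sin(a)],[np.sin(a),np.cos(a)]])
im,K,V=cam('top')
r=wblob(im,K,V,(.487,.002),.110,9,'dark',80,170); w=r[2]; print('top',w,r[1],R.T@(w-[485.4,1.7]))
im,K,V=cam('scene')
r=wblob(im,K,V,(.4845,-.001),.104,12,'dark',25,110); w=r[2]+[2.8,3.3]; print('scene',w,r[1],R.T@(w-[485.4,1.7]))
# predicted pixels of lug under catch: keeper top of pad corners at locked height
for z in(.090,.101): print(z, proj(K,V,[.4845+.002,-.0015,z]).round(1))
```

```text
top [486.06160487   1.30189573] 43.2 [ 0.59118218 -0.49670075]
scene [504.05829835  -0.66975351] 233.77647058823533 [18.05787261 -5.25937883]
0.09 [[270.5 259.1]]
0.101 [[270.4 256.9]]
```

The top-view check puts the keeper at magazine x +0.6, y −0.5 mm, within limits (the arm's reading gives about +1.9). The scene blob ran into the dark background, so that reading is invalid. In the picture both lugs lie under the catches. Handing in.

```bash
python3 -c "
from workcell import bot
print(bot.job_done())"
```

```text
the job is handed in; nothing more can be done
None
```

The job is done and handed in at about 70 s of the 210 s allowed; the hand-in gives no verdict. I laid the blank aside, then loaded red, yellow, green and violet (no blue was on the worktop), and closed the stack with the blank. I let go of each piece and pressed it on its black middle, sinking the bed 5–11 mm. The silver keeper was then pushed down, slid under both catches, eased up against them and let go.

**Last checks:**
- **Pressing force:** the final readings were about 4.7–5.8 N. Violet first read only 3.8 N, so I pressed it deeper, to 5.7 N.
- **Keeper position:** the last pictures show it level with both lugs under the catches. It is at magazine x of about +0.6 mm by the top camera, or +1.9 mm by the arm, and y of about −0.5 mm. Both are within limits.
- **Bystanders:** those visible in the last pictures (tape roll, sample pot and part of the timer) looked unmoved. I took no separate measurements of them.

**What failed or disagreed:**
- **Red filter:** it took three grasps. The first was about 6 mm off along its length, and in the second the fingers slipped onto the raised middle. I set it down and regrasped both times.
- **Scene camera:** it read about 3 mm off from the arm, so I used the top camera.
- **Last scene-camera keeper check:** it ran into the dark background and was unusable, so I dropped it.

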